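# Fit the snap ring that holds the turntable disc

### The job

Take the ring pliers from their wooden block, put their two pins into the eyes of the snap ring that lies on top of the turntable post, and spread the ring; keeping it spread, push it down over the post and gently press the sprung disc down with it until the ring is level with the groove, then let it contract into the groove so that it keeps the disc down. Handle the ring only with the pliers, do not press the disc hard against its stop, leave the other things on the bench alone, and stand the pliers back upright in their block.

Things in the scene. Friction and masses are not known exactly. Their poses are not given: they have to be found in the camera images.
- turntable: Fixed bench turntable, origin under its centre on the bench, z up along the post. Grey base 100 mm across; steel post, from the top: nose 34 mm across (z 53 to 60.5 mm), square step, land 44 mm across (z 48 to 53), groove 37 mm across from z 48 down, its lower part covered by the disc.
- disc: Dark metal disc 110 mm across, 12 mm thick, sliding on the post; origin at the centre of its top face, 45 mm up at rest. Sprung up: about 2 N starts it, plus 1.2 N per mm; hard stop after 5.5 mm. The 6 mm ring fits in the groove only while the disc is pressed 3 mm or more; then the spring holds the ring up against the land.
- ring_center (a point): Steel snap ring, 61 mm across, 6 mm thick, 75 g, flat on the post's step round the nose (2 mm loose). Point on its axis, 3 mm above its underside; z up, eyes to its +x. Two arms hinged at its back (x -28 mm), sprung shut: 4 N at an eye to start, 7 N fully spread. Clears the land with each arm turned 0.14 rad (eyes 8 mm out). Before it is spread, over 1 N down on the eyes tips it.
- ring_eyes (a point): Half-way between the ring's two eyes, level with their upper faces (8 mm above the ring's underside), 30.5 mm from its axis along its +x; axes as the ring. Eye holes centred 10.5 mm either side along y, each 9 mm (x) by 8 mm (y), through the 8 mm thick eye. As the ring is spread, the eyes draw about 3 mm towards its back.
- ring_l (a joint): angle (rad) by which the ring's arm at its +y side is spread from shut; 0 shut, at most 0.25. The other arm follows it.
- pliers_grip (a point): Centre between the black handles of the ring pliers (130 g), 132 mm above the pin tips; z up, y from handle to handle. Handles: upright pads 14 mm (x) by 40 mm high, 54 mm apart outside at rest. Squeezing spreads the pins (levers do not cross): each pin goes out as far as its handle goes in, up to a stop at about 29 mm. Takes 4 N to start, 7 N at the stop, 15 N with the ring.
- pliers_tips (a point): Half-way between the ends of the pliers' two pins; axes as pliers_grip. Pins 4 mm thick, 6.5 mm long below a 9 mm shoulder, 8.5 mm either side along y at rest (10.5, as the eyes, with the handles held at 50 mm). The pivot bar (36 by 16 mm, along x) has its underside 67 mm above this point; it rests on the block's top. Pliers start upright in the block.
- slot_mouth (a point): Fixed wooden block, 70 by 100 mm, 80 mm high, holding the pliers; point at the centre of the slot's mouth on its top face. Through slot 18 mm (x) by 46 mm (y). The pliers stand in it pins down, their y along the slot, pivot bar on the top face.
- beaker: Glass beaker 60 mm across, 85 mm high; bystander, origin under its centre.
- paddle: Flat dark paddle with wooden handle lying on the bench, 170 mm long; bystander.
- spare_roller: White roller 48 mm across, 20 mm high; bystander.
- spare_washer: Plain steel washer 48 mm across, 5 mm thick, without eyes; bystander.
Things that resemble listed ones, but are neither listed nor needed, are in the scene too. Leave any blue or purple look-alike of the part that bears ring_center alone.

How it is judged:
By the outcome, as a careful person would: the job done as asked, in the order asked, and still so for the second after the job is handed in, with the robot touching nothing.
It also fails if it takes over 61 s, if anything falls off the work surface, if the arm or the gripper's body presses on something with over 40 N, if the wrist force passes 120 N, or if a joint passes its speed limit or range.

### The arm

A 6-joint arm with a two-finger parallel gripper is mounted at the origin on the work surface. World frame = base frame: x ahead of the robot, y to its left, z up, the work surface at z = 0. Lengths are in mm, angles in rad, forces in N, time in s.
With the tool pointing down it reaches from about 275 to 750 mm from the base axis. Payload 10.2 kg.
Tool frame: the origin (TCP) lies midway between the tips of the shut fingers; the grasp point (between the pads) lies grip_depth behind it (grip_depth is the distance from the TCP to the grasp point, in mm); z points along the fingers, y is the line along which they close (so a half turn about z gives the same grasp; the last joint's range is limited). The gripper opens to 85 mm and grips with 20 to 120 N. Pads are 22 mm wide; open, the fingers measure 114 mm over their backs; the gripper's body (76 mm by 85 mm) begins 54 mm behind the grasp point. The pads swing forward as they close: fully open they stand 13 mm farther back than shut.
Start: joints at [0.945, 0.313, 1.498, -0, 1.331, -0.223], TCP at [205.811, 482.984, 231.294] pointing down, gripper open.
Joint ranges: [-2.94, 2.94], [-0.97, 2.17], [0.19, 2.56], [-1.23, 4.37], [0.02, 3.11], [-2.88, 2.88]. Speed limits (rad/s): [2.39, 2.39, 3.01, 3.14, 3.14, 3.14].

### API

Orientations are given as a unit quaternion [w, x, y, z].
In Python, from rig import * gives the robot as it stands.
- The arm moves only by the tool servo_tool, never from a script. Its argument "commands" is a list of rows, each a list of 3 entries, a list of its own where there are three numbers: the gripper command: -1 is fully open, 1 is shut, values between are in proportion, then the shift along the tool's x, y, z in m, then the turn, a rotation vector about the tool's x, y, z in units of 6 degrees (1.0 is 6 degrees). In form: [[grip, [dx, dy, dz], [ax, ay, az]], ...]. A call has 1 to 10 rows; each row shifts and turns the commanded pose from where the row before left it, along the tool's axes as they then stand; what a row does not reach is not made up. A row lasts 1/12 s, in which the tool goes at most 41.7 mm and 7.16 degrees, less where a joint would pass 70% of its speed; a pose out of reach is approached as far as the arm can. A call is refused whole if a number of a shift passes 0.0417 or a number of a turn 1, either way. A call with a gripper value outside its range is refused whole. The fingers move at their own pace and stop on an object; "squeeze" is the grip in N (left out, the last holds). Time passes only in rows, so rows that do not move let the fingers close. It gives the time, the measured TCP pose, the force, the opening and the grip force at its end, in the units of the state.
- sense(): the state, without advancing time (a new reading comes with each control period).
- capture(name): name is "side" or "top" or "wrist"; returns a dict with "pixels" (480x640x3 uint8, red, green, blue), "z_map" (480x640 float32, mm along the optical axis (not along the pixel's ray), 0 where there is no reading), "fx", "fy", "cx", "cy" (pixels), "rvec" (rotation vector, rad) and "tvec" (3), from world to camera coordinates, as OpenCV has them; the wrist camera has in their place "T_tool_cam" (4x4, takes a point from camera to tool coordinates, whose origin is the TCP and whose axes are the flange's). Camera axes: x right, y down, z forward; pixel columns grow to the right and rows downward; lengths in mm; the calibration is good to about 2 mm. A picture is of the moment at which its call begins: read the wrist's pose just before it.
- finish_job(): hands the job in; it is judged then, once.
The state is a dict: "time_s": time; "joints": joint angles; "dq": joint speeds; "tau": joint torques, N m; "eef_pos": TCP position; "ee_rot": TCP orientation; "force": force on the tool from outside, world axes, zero at the start; "wrist_torque": the same for the moment, N m; "grip_width": opening from 0.0 (shut) to 1.0 (fully open); "grip_force": force on a finger pad.
Only numpy, scipy, OpenCV 4.12 (cv2) and the standard library are available. Lean on these libraries where they do the work, as an engineer would, in place of code of your own. Each camera call takes 0.05 s, during which the arm holds its last target. There are 200 camera calls.

## Working session

There is one attempt and no reset: what is moved stays moved. The work goes in short steps, Python scripts to look and compute and a tool call to move; the robot and the scene stay as the last step left them, time stands still between calls to the robot, and variables do not carry over. Pictures are saved under pics/ and viewed, at most 12 in all, crops included, and the job is handed in when it is done.

Besides the shell and the picture viewer there is one more tool, called by a JSON object that holds its "fn" and its "kwargs". servo_tool: Moves the arm, as the interface text tells. Its arguments: {"type":"object","properties":{"commands":{"type":"array"},"squeeze":{"type":"number"}},"required":["commands"]}

```bash
mkdir -p pics; ls; cat > h.py <<'E'
from rig import *
import numpy as np, cv2
from scipy.spatial.transform import Rotation as R
def cam(name):
    s=sense(); c=capture(name)
    c['K']=np.array([[c['fx'],0,c['cx']],[0,c['fy'],c['cy']],[0,0,1.]])
    if name=='wrist':
        q=s['ee_rot']; T=np.eye(4); T[:3,:3]=R.from_quat([q[1],q[2],q[3],q[0]]).as_matrix(); T[:3,3]=s['eef_pos']
        c['T']=T@np.array(c['T_tool_cam'])
    else:
        E=np.eye(4); E[:3,:3]=cv2.Rodrigues(np.array(c['rvec'],float))[0]; E[:3,3]=np.ravel(c['tvec']); c['T']=np.linalg.inv(E)
    return c
def ray(c,u,v):
    d=c['T'][:3,:3]@np.array([(u-c['cx'])/c['fx'],(v-c['cy'])/c['fy'],1]); return c['T'][:3,3],d
def plane(c,u,v,z):
    o,d=ray(c,u,v); return o+d*(z-o[2])/d[2]
def depthpt(c,u,v):
    o,d=ray(c,u,v); z=c['z_map'][int(v),int(u)]; return o+d*z
def pts(c):
    v,u=np.mgrid[:480,:640]; z=c['z_map']; P=np.stack([(u-c['cx'])/c['fx']*z,(v-c['cy'])/c['fy']*z,z],-1)@c['T'][:3,:3].T+c['T'][:3,3]
    P[z==0]=np.nan; return P
def save(n,c,box=None,sc=1):
    im=c['pixels'][:,:,::-1]
    if box: im=im[box[1]:box[3],box[0]:box[2]]
    cv2.imwrite('pics/'+n+'.png',cv2.resize(im,None,fx=sc,fy=sc,interpolation=cv2.INTER_CUBIC))
E
python3 - <<'E'
from h import *
for n in('top','side','wrist'):
    c=cam(n); save(n,c); print(n,c['T'].round(2).tolist(),c['fx'])
s=sense();print({k:s[k] for k in('eef_pos','ee_rot','grip_width','force','time_s')})
try: print(grip_depth)
except Exception as e: print(e)
E
```

```text
pics
top [[0.0, -1.0, 0.09, 474.96], [-1.0, -0.0, -0.01, 13.11], [0.01, -0.09, -1.0, 904.99], [0.0, 0.0, 0.0, 1.0]] 598.9535021348905
side [[-0.96, -0.22, 0.19, 383.97], [-0.3, 0.76, -0.58, 486.88], [-0.02, -0.61, -0.79, 770.58], [0.0, 0.0, 0.0, 1.0]] 582.3604357341641
wrist [[0.39, 0.89, 0.24, 146.02], [0.92, -0.38, -0.1, 509.59], [-0.0, 0.26, -0.97, 372.51], [0.0, 0.0, 0.0, 1.0]] 426.19441836440285
{'eef_pos': array([205.66947752, 482.82889039, 230.86046856]), 'ee_rot': array([-2.12010573e-04,  2.00021903e-01,  9.79791295e-01, -4.60305649e-04]), 'grip_width': 1.0026379736655502, 'force': array([-0.10943791, -0.43743013, -0.66511104]), 'time_s': 0.15}
18.700000000000003
```

View pics/top.png

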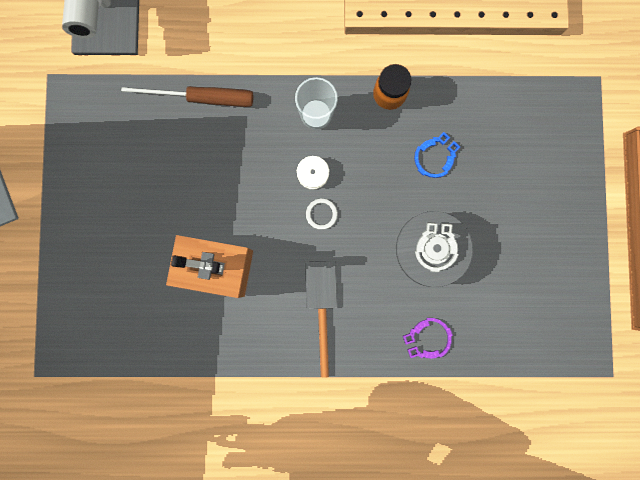

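View pics/side.png

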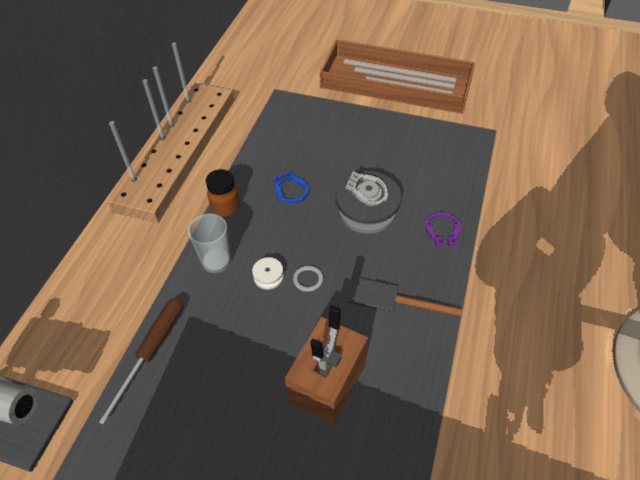

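The top view shows these ring candidates:
- steel ring on the turntable (437,245), eyes at (432,229) and (447,229)
- blue look-alike (437,157)
- purple look-alike (430,338)
- plain washer (322,213)

By the description it is the steel ring on the turntable. The pliers stand in the block at about (208,266), with black handles at (179,261) and (217,268).

```bash
python3 - <<'E'
from h import *
a=cam('top'); b=cam('side')
P=pts(a);Q=pts(b)
def near(A,img,c,r,zl,zh,dark=None):
    m=(np.hypot(A[...,0]-c[0],A[...,1]-c[1])<r)&(A[...,2]>zl)&(A[...,2]<zh)
    if dark is not None: m&=img.max(-1)<dark
    return A[m]
tc=depthpt(a,437,248); pc=depthpt(a,208,266); print('tt',tc,'pl',pc)
for n,A,c in(('top',P,a),('side',Q,b)):
    im=c['pixels']
    h=near(A,im,pc,80,115,190,50); print(n,'handles',len(h),np.percentile(h,[2,50,98],axis=0).round(1).tolist())
    k=h[:,1]>np.median([h[:,1].min(),h[:,1].max()]) 
    for kk in(k,~k): print('  ',h[kk].mean(0).round(1),h[kk].min(0).round(1),h[kk].max(0).round(1))
    w=near(A,im,pc,75,74,86); print('  block top',len(w),cv2.minAreaRect(w[:,:2].astype(np.float32)),np.median(w[:,2]))
    d=near(A,im,tc,70,38,50);print('  disc',cv2.minEnclosingCircle(d[:,:2].astype(np.float32)),np.median(d[:,2]))
    r=near(A,im,tc,60,54.5,68);print('  ring',cv2.minAreaRect(r[:,:2].astype(np.float32)),r.mean(0),np.percentile(r[:,2],[5,50,95]))
big=np.hstack([cv2.resize(a['pixels'][190:300,380:500],None,fx=3.3,fy=3.3,interpolation=2),cv2.resize(a['pixels'][225:335,150:270],None,fx=3.3,fy=3.3,interpolation=2)])
cv2.imwrite('pics/crop.png',big[:,:,::-1])
E
```

```text
tt [ 519.00878299 -158.45093457   60.89514336] pl [492.04838337 158.27768094  93.06324147]
top handles 141 [[483.2, 134.7, 130.0], [494.3, 182.5, 153.2], [501.8, 186.1, 165.3]]
   [496.1 183.5 149.2] [490.5 180.4 129.1] [502.7 186.6 166.3]
   [489.3 136.5 155.7] [483.2 134.4 130.3] [495.8 142.  165.4]
  block top 2955 ((492.51226806640625, 163.007568359375), (100.73400115966797, 70.02200317382812), 80.12333679199219) 80.1161676481538
  disc ((519.1066284179688, -157.6688690185547), 55.066123962402344) 45.22961860903138
  ring ((522.432373046875, -158.03152465820312), (59.8533935546875, 65.119873046875), 87.0566635131836) [ 521.47250046 -157.5248932    60.80545   ] [55.36459358 60.75542805 65.93874468]
side handles 421 [[480.7, 137.1, 128.5], [489.9, 144.6, 151.3], [500.7, 191.9, 166.4]]
   [494.2 189.7 150.9] [488.  185.3 126.3] [501.9 192.6 167.7]
   [486.8 142.3 150. ] [480.3 134.9 127.2] [494.1 147.  167.5]
  block top 3114 ((490.4662170410156, 163.05133056640625), (102.18705749511719, 70.85888671875), 79.9299087524414) 80.15671239373427
  disc ((516.3011474609375, -156.85400390625), 56.1517219543457) 45.139084299773685
  ring ((519.7951049804688, -161.0199432373047), (60.4013671875, 64.55780792236328), 68.1127700805664) [ 520.2978656  -156.12123531   61.05755248] [55.84363042 60.88187545 66.62953623]
```

View pics/crop.png

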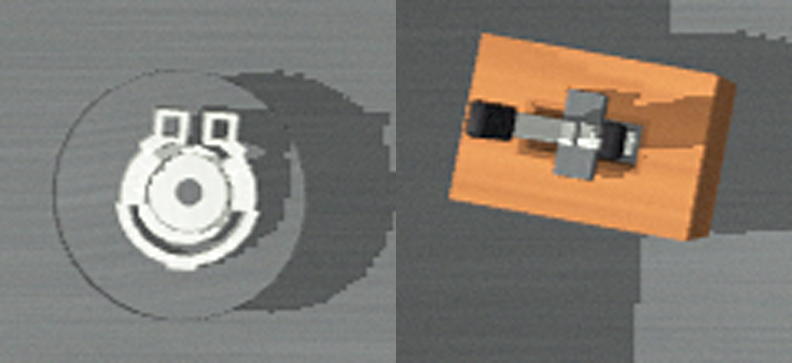

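The crop shows the steel ring with two square eyes at (171,125) and (219,128), lying on the turntable post. That confirms the choice. The pliers stand in the block slot, yawed about -9°. Next I move above them.

{"fn": "servo_tool", "kwargs": {"commands": [[-1, [0, 0, 0], [0, 0, -0.8]], [-1, [0, 0, 0], [0, 0, -0.8]], [-1, [-0.01, -0.01, 0], [0, 0, -0.73]], [-1, [-0.025, -0.02, 0], [0, 0, 0]], [-1, [-0.03, -0.024, 0], [0, 0, 0]], [-1, [-0.03, -0.024, 0], [0, 0, 0]], [-1, [-0.03, -0.024, 0], [0, 0, 0]], [-1, [-0.03, -0.024, 0], [0, 0, 0]], [-1, [-0.03, -0.024, 0], [0, 0, 0]], [-1, [-0.03, -0.024, 0], [0, 0, 0]]], "squeeze": 30}}

```text
time_s: 1.08
eef_pos: [390.6, 274.9, 231.4]
ee_rot: [0.0, 0.079, 0.997, 0.0]
force: [0.3, 0.6, 0.5]
grip_width: 0.998
grip_force: 0.0
```

{"fn": "servo_tool", "kwargs": {"commands": [[-1, [-0.03, -0.024, 0], [0, 0, 0]], [-1, [-0.03, -0.024, 0], [0, 0, 0]], [-1, [-0.015, -0.015, 0], [0, 0, 0]], [-1, [0, 0, 0], [0, 0, 0]], [-1, [0, 0, 0], [0, 0, 0]]]}}

```text
time_s: 1.5
eef_pos: [454.1, 201.8, 231.1]
ee_rot: [-0.0, 0.08, 0.997, 0.0]
force: [-0.6, 0.6, -0.3]
grip_width: 1.002
grip_force: 0.0
```

```bash
cat >> h.py <<'E'
def toolmat():
    q=sense()['ee_rot']; return R.from_quat([q[1],q[2],q[3],q[0]]).as_matrix()
def togo(p):
    s=sense(); return toolmat().T@(np.array(p)-s['eef_pos'])
def yaw():  # world angle of tool y, minus 90, deg
    m=toolmat(); return np.degrees(np.arctan2(m[1,1],m[0,1]))-90
def stat():
    s=sense(); print('t',round(s['time_s'],2),'p',s['eef_pos'].round(2),'yaw',round(yaw(),2),'z',toolmat()[:,2].round(4),'F',s['force'].round(2),'gw',round(s['grip_width'],4),'gf',round(s['grip_force'],2),'q',np.round(s['joints'],2))
E
python3 - <<'E'
from h import *
stat()
c=cam('wrist'); save('w1',c); P=pts(c)
m=(np.hypot(P[...,0]-492,P[...,1]-163)<70)
h=m&(P[...,2]>120)&(P[...,2]<175)&(c['pixels'].max(-1)<60)
h=P[h]; 
print(len(h), depthpt(c,320,240))
for k in (h[:,1]>163,h[:,1]<=163):
    if k.any(): print(cv2.minAreaRect(h[k][:,:2].astype(np.float32)),h[k].min(0),h[k].max(0))
w=P[m&(P[...,2]>76)&(P[...,2]<84)]
print(cv2.minAreaRect(w[:,:2].astype(np.float32)),np.median(w[:,2]))
E
```

```text
t 1.5 p [454.13 201.78 231.06] yaw -9.22 z [-6.e-04  1.e-04 -1.e+00] F [-0.62  0.6  -0.32] gw 1.0024 gf 0.0 q [ 0.18  0.25  1.58  0.    1.31 -1.23]
1384 [469.36175914 199.28609445  78.27548691]
((496.76922607421875, 187.86126708984375), (8.662721633911133, 14.252366065979004), 84.5149917602539) [489.63386193 183.48524356 126.04633816] [504.03080183 192.61458485 165.33234479]
((488.7247619628906, 141.08187866210938), (9.71993637084961, 12.900237083435059), 82.21031951904297) [482.13908565 135.68162073 126.09976682] [495.06219107 146.49941696 165.64928599]
((492.8407287597656, 163.8955078125), (100.28569793701172, 71.14649200439453), 79.957763671875) 79.08950311610778
```

View pics/w1.png

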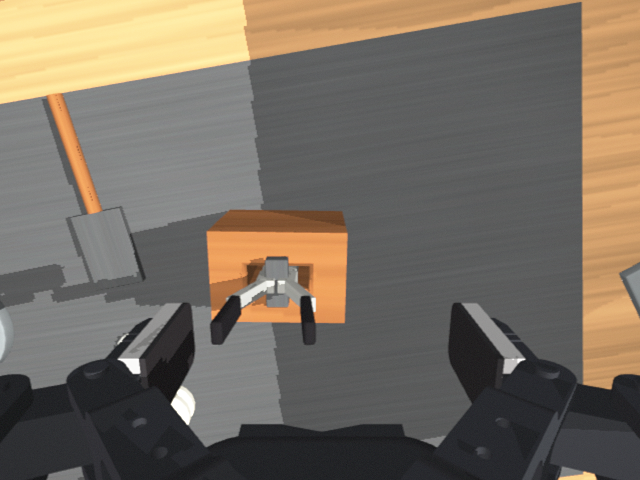

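The wrist view shows the pliers upright in the block, handles at (227,318) and (308,318), bar at (277,282). The three views agree: grip centre is about (492.7, 164.2), handle tops at z 165.5, yaw -10°. I move over them and go down.

{"fn": "servo_tool", "kwargs": {"commands": [[-1, [-0.022, -0.015, 0], [0, 0, 0.13]], [-1, [-0.022, -0.016, 0], [0, 0, 0]], [-1, [0, 0, 0], [0, 0, 0]], [-1, [0, 0, 0.025], [0, 0, 0]], [-1, [0, 0, 0.03], [0, 0, 0]], [-1, [0, 0, 0.03], [0, 0, 0]], [-1, [0, 0, 0.022], [0, 0, 0]], [-1, [0, 0, 0], [0, 0, 0]], [-1, [0, 0, 0], [0, 0, 0]]]}}

```text
time_s: 2.3
eef_pos: [491.4, 165.6, 124.5]
ee_rot: [-0.001, 0.085, 0.996, -0.0]
force: [0.6, -0.4, 0.2]
grip_width: 1.001
grip_force: 0.0
```

```bash
python3 - <<'E'
from h import *
stat(); print(togo([492.7,164.2,124]))
c=cam('wrist'); save('w2',c)
E
```

```text
t 2.3 p [491.41 165.6  124.45] yaw -9.8 z [-0.0012 -0.     -1.    ] F [ 0.57 -0.36  0.24] gw 1.0012 gf 0.0 q [ 0.1   0.41  1.66  0.    1.07 -1.3 ]
[-1.51153018 -1.16070962  0.45116434]
```

View pics/w2.png

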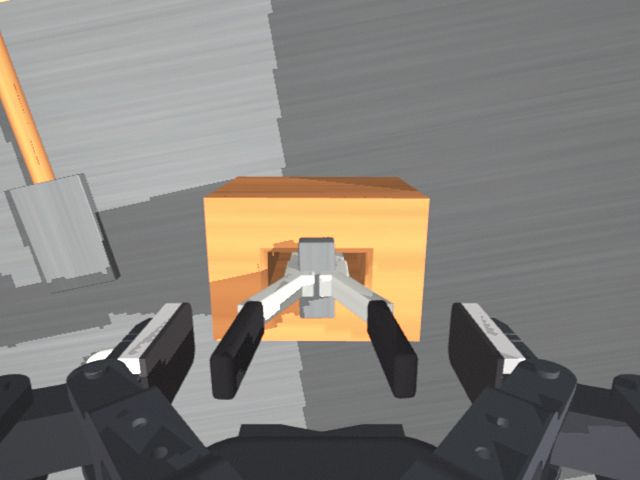

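The fingers straddle the handles at (240,345) and (390,345), about 1 mm off centre. I correct that and close to roughly 50 mm.

{"fn": "servo_tool", "kwargs": {"commands": [[-1, [-0.0015, -0.0012, 0], [0, 0, 0]], [-0.6, [0, 0, 0], [0, 0, 0]], [-0.3, [0, 0, 0], [0, 0, 0]], [-0.18, [0, 0, 0], [0, 0, 0]], [-0.18, [0, 0, 0], [0, 0, 0]], [-0.18, [0, 0, 0], [0, 0, 0]], [-0.18, [0, 0, 0], [0, 0, 0]], [-0.18, [0, 0, 0], [0, 0, 0]]]}}

```text
time_s: 3.02
eef_pos: [493.9, 163.3, 125.3]
ee_rot: [0.001, 0.086, 0.996, 0.0]
force: [0.0, 0.2, 5.6]
grip_width: 0.594
grip_force: 4.6
```

```bash
python3 - <<'E'
from h import *
stat()
E
```

```text
t 3.02 p [493.86 163.29 125.33] yaw -9.88 z [ 1.9e-03  2.0e-04 -1.0e+00] F [0.   0.18 5.6 ] gw 0.5935 gf 4.56 q [ 0.09  0.41  1.65 -0.    1.07 -1.3 ]
```

```bash
cat >> h.py <<'E'
def bar(c):
    P=pts(c); T=np.eye(4);T[:3,:3]=toolmat();T[:3,3]=sense()['eef_pos']
    q=(P-T[:3,3])@T[:3,:3]
    out=[]
    for v0,v1 in((242,256),(300,312)):
        out.append(np.nanmedian(q[v0:v1,308:326].reshape(-1,3),axis=0).round(2).tolist())
    return out
E
python3 - <<'E'
from h import *
c=cam('wrist'); print(bar(c)); stat()
E
```

```text
[[12.66, -1.14, 36.24], [-14.25, -1.25, 36.33]]
t 3.07 p [493.88 163.27 125.35] yaw -9.88 z [ 2.e-03  2.e-04 -1.e+00] F [-0.58 -0.08  5.54] gw 0.5921 gf 4.56 q [ 0.09  0.41  1.65 -0.    1.07 -1.3 ]
```

{"fn": "servo_tool", "kwargs": {"commands": [[-0.18, [0, 0, -0.003], [0, 0, 0]], [-0.18, [0, 0, -0.007], [0, 0, 0]], [-0.18, [0, 0, -0.015], [0, 0, 0]], [-0.18, [0, 0, -0.025], [0, 0, 0]], [-0.18, [0, 0, -0.025], [0, 0, 0]], [-0.18, [0, 0, -0.02], [0, 0, 0]], [-0.18, [0, 0, -0.01], [0, 0, 0]], [-0.18, [0, 0, 0], [0, 0, 0]], [-0.18, [0, 0, 0], [0, 0, 0]]]}}

```text
time_s: 3.82
eef_pos: [493.1, 163.2, 228.7]
ee_rot: [-0.0, 0.086, 0.996, -0.0]
force: [0.1, -0.3, -2.4]
grip_width: 0.592
grip_force: 3.4
```

```bash
python3 - <<'E'
from h import *
c=cam('wrist'); print(bar(c)); stat()
E
```

```text
[[12.23, -1.23, 35.63], [-14.71, -1.33, 35.93]]
t 3.87 p [492.82 163.17 228.04] yaw -9.88 z [-2.1e-03 -2.0e-04 -1.0e+00] F [-0.17  1.15 -2.35] gw 0.5933 gf 3.39 q [ 0.09  0.3   1.52 -0.    1.32 -1.3 ]
```

```bash
python3 - <<'E'
from h import *
for n in('top','side'):
    c=cam(n); P=pts(c)
    m=(np.hypot(P[...,0]-519,P[...,1]+158)<60)
    e=m&(P[...,2]>63 if 0 else m&(P[...,2]>59)&(P[...,2]<70)&(P[...,0]>541))
    q=P[e]; r=cv2.minAreaRect(q[:,:2].astype(np.float32)); print(n,len(q),r,np.median(q[:,2]))
    if n=='top':
        a,b=plane(c,431.8,227.9,61),plane(c,446.4,228.8,61); print(a,b,(a+b)/2,np.degrees(np.arctan2(*(a-b)[:2])))
        g=c['pixels'].max(-1)[205:275,410:470]; m8=(g>150).astype(np.uint8)
        # dark holes inside bright
        cs,h=cv2.findContours(m8,cv2.RETR_CCOMP,cv2.CHAIN_APPROX_NONE)
        for k,x in enumerate(cs):
            if h[0][k][3]>=0 and len(x)>6:
                M=x.reshape(-1,2).mean(0)+[410,205]; print('hole',M.round(1),len(x),plane(c,*M,61).round(1))
print(togo([547,-158,202]))
E
```

```text
top 90 ((548.231201171875, -157.16793823242188), (40.04386520385742, 14.42918872833252), 89.99413299560547) 67.28841355720084
[ 547.46516968 -151.47425996   61.        ] [ 546.25420341 -172.1620334    61.        ] [ 546.85968654 -161.81814668   61.        ] 3.3500064389297712
hole [437. 260.] 8 [ 502.1 -158.2   61. ]
hole [437.6 258.1] 106 [ 504.8 -159.1   61. ]
hole [436.8 247.8] 27 [ 519.3 -158.1   61. ]
hole [427.5 249.6] 54 [ 516.8 -145.    61. ]
hole [432. 237.] 8 [ 534.5 -151.6   61. ]
hole [446.6 228.8] 25 [ 546.3 -172.5   61. ]
hole [431.4 228.4] 20 [ 546.8 -151.    61. ]
side 0 ((0.0, 0.0), (0.0, 0.0), 0.0) nan
[-108.58231118 -307.0645195    25.81258302]
  return _methods._mean(a, axis=axis, dtype=dtype,
  ret = ret.dtype.type(ret / rcount)
```

{"fn": "servo_tool", "kwargs": {"commands": [[-0.18, [-0.003, -0.015, 0], [0, 0, 0]], [-0.18, [-0.006, -0.03, 0], [0, 0, 0]], [-0.18, [-0.007, -0.035, 0], [0, 0, 0]], [-0.18, [-0.007, -0.035, 0], [0, 0, 0]], [-0.18, [-0.007, -0.035, 0], [0, 0, 0]], [-0.18, [-0.007, -0.035, 0], [0, 0, 0]], [-0.18, [-0.007, -0.035, 0], [0, 0, 0]], [-0.18, [-0.007, -0.035, 0], [0, 0, 0]], [-0.18, [-0.006, -0.03, 0], [0, 0, 0]], [-0.18, [-0.005, -0.022, 0], [0, 0, 0]]]}}

```text
time_s: 4.8
eef_pos: [501.1, -152.3, 228.2]
ee_rot: [-0.001, 0.087, 0.996, 0.0]
force: [-0.5, -0.3, -1.4]
grip_width: 0.592
grip_force: 3.4
```

{"fn": "servo_tool", "kwargs": {"commands": [[-0.18, [0, -0.01, 0], [0, 0, -0.6]], [-0.18, [0, 0, 0], [0, 0, -0.55]], [-0.18, [0, 0, 0], [0, 0, 0]], [-0.18, [0, 0, 0], [0, 0, 0]], [-0.18, [0, 0, 0], [0, 0, 0]], [-0.18, [0, 0, 0], [0, 0, 0]]]}}

```text
time_s: 5.3
eef_pos: [500.0, -159.2, 229.1]
ee_rot: [-0.0, 0.026, 1.0, 0.0]
force: [0.8, 0.5, -2.0]
grip_width: 0.593
grip_force: 3.4
```

```bash
python3 - <<'E'
from h import *
stat(); c=cam('wrist'); print(bar(c)); save('w3',c); np.save('w3.npy',{k:c[k] for k in('pixels','z_map','T','fx','fy','cx','cy')},allow_pickle=True)
E
```

```text
t 5.3 p [ 500.03 -159.25  229.09] yaw -3.0 z [-4.e-04  2.e-04 -1.e+00] F [ 0.79  0.54 -2.01] gw 0.5933 gf 3.39 q [-0.53  0.31  1.5  -0.    1.33 -2.05]
[[12.24, -1.2, 37.56], [-14.84, -1.49, 37.63]]
```

View pics/w3.png

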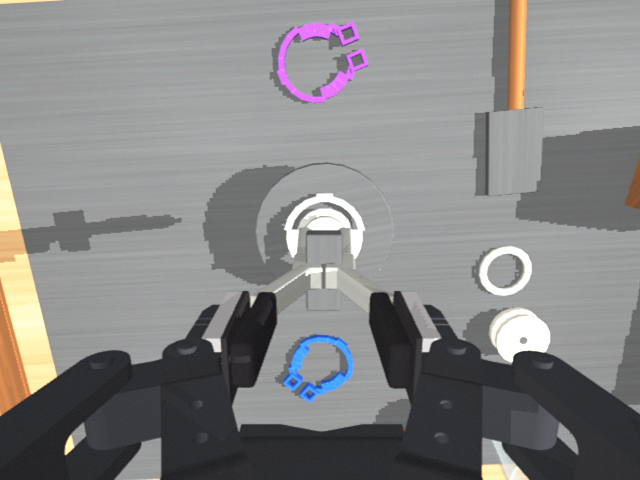

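In this view image-up is world -x, so the pliers hide the eyes. The disc is centred at (325,230), the blue ring is at (320,365) and the purple at (320,62). I move 100 mm further in +x.

{"fn": "servo_tool", "kwargs": {"commands": [[-0.18, [-0.015, 0.001, 0], [0, 0, 0]], [-0.18, [-0.025, 0.001, 0], [0, 0, 0]], [-0.18, [-0.025, 0.001, 0], [0, 0, 0]], [-0.18, [-0.025, 0.001, 0], [0, 0, 0]], [-0.18, [-0.01, 0.001, 0], [0, 0, 0]], [-0.18, [0, 0, 0], [0, 0, 0]], [-0.18, [0, 0, 0], [0, 0, 0]], [-0.18, [0, 0, 0], [0, 0, 0]]]}}

```text
time_s: 6.02
eef_pos: [599.5, -159.8, 229.3]
ee_rot: [-0.0, 0.026, 1.0, 0.0]
force: [-0.5, -0.4, -1.8]
grip_width: 0.59
grip_force: 3.4
```

```bash
python3 - <<'E'
from h import *
stat(); c=cam('wrist'); print(bar(c)); save('w4',c,(240,100,400,220),5); np.save('w4.npy',{k:c[k] for k in('pixels','z_map','T','fx','fy','cx','cy')},allow_pickle=True)
E
```

```text
t 6.02 p [ 599.5  -159.76  229.33] yaw -2.99 z [-5.e-04  1.e-04 -1.e+00] F [-0.54 -0.37 -1.85] gw 0.59 gf 3.39 q [-0.45  0.53  1.18 -0.    1.43 -1.97]
[[11.74, -1.4, 39.57], [-14.82, -1.04, 37.65]]
```

View pics/w4.png

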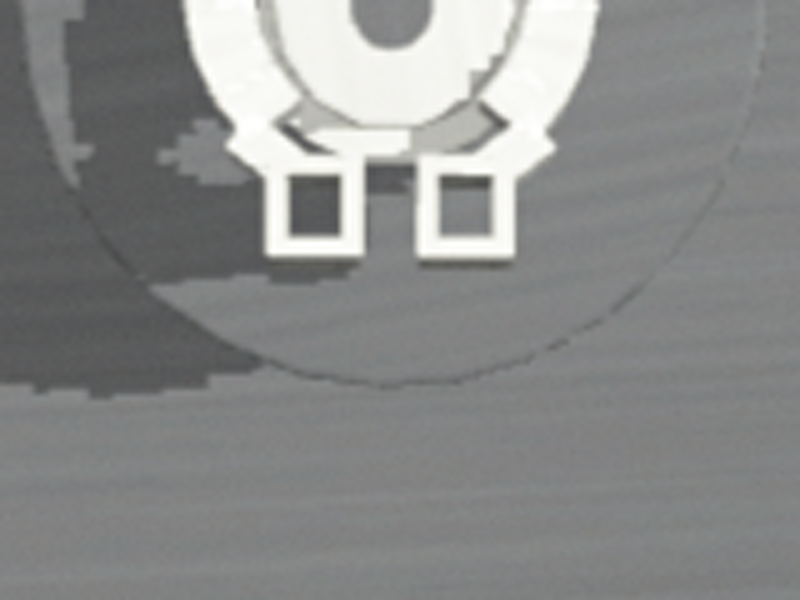

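The crop shows both eyes square to the tool: hole centres at crop (314,205) and (466,205), which are image pixels (302.8,141) and (333.2,141).

```bash
python3 - <<'E'
from h import *
c=np.load('w4.npy',allow_pickle=True).item(); P=pts(c)
g=c['pixels'].max(-1); x0,y0,x1,y1=285,125,352,158
m=(g[y0:y1,x0:x1]>200).astype(np.uint8)
cs,h=cv2.findContours(m,cv2.RETR_CCOMP,cv2.CHAIN_APPROX_NONE)
hs=[]
for k,x in enumerate(cs):
    if h[0][k][3]>=0 and len(x)>15:
        r=cv2.boundingRect(x); u,v=r[0]+r[2]/2-.5+x0,r[1]+r[3]/2-.5+y0; hs.append(plane(c,u,v,61)); print(r,u,v,hs[-1].round(2))
d=hs[0]-hs[1]; 
if d[1]<0:d=-d
print('mid',((hs[0]+hs[1])/2).round(2),'yaw',-np.degrees(np.arctan2(d[0],d[1])),np.hypot(*d[:2]))
e=P[125:155,285:352]; z=e[...,2][m[:30]>0]; print('eye z',np.percentile(z,[10,50,90]))
# disc circle
D=P[(np.hypot(P[...,0]-519,P[...,1]+158)<70)&(P[...,2]>42)&(P[...,2]<48)]; print(cv2.minEnclosingCircle(D[:,:2].astype(np.float32)))
# pliers in side view
s=cam('side'); Q=pts(s); t=sense()['eef_pos']
k=(np.hypot(Q[...,0]-t[0],Q[...,1]-t[1])<50)&(Q[...,2]>70)&(Q[...,2]<250)
v,u=np.nonzero(k); print('side px',u.min(),u.max(),v.min(),v.max(),'zmin',np.nanmin(Q[k][:,2]))
q=Q[k]; low=q[q[:,2]<np.nanmin(q[:,2])+6]; print(low.mean(0),low.min(0),low.max(0))
save('s5',s,(max(u.min()-20,0),max(v.min()-20,0),u.max()+20,v.max()+40),2)
E
```

```text
(41, 9, 14, 15) 332.5 141.0 [ 546.95 -148.24   61.  ]
(11, 9, 14, 15) 302.5 141.0 [ 545.85 -169.5    61.  ]
mid [ 546.4  -158.87   61.  ] yaw -2.978612605046458 21.292758917373174
eye z [nan nan nan]
((519.164794921875, -156.90928649902344), 54.93569564819336)
side px 305 349 74 181 zmin 71.85968816869365
[ 550.59756682 -153.96218431   72.27321606] [ 550.31891671 -155.98264042   71.85968817] [ 550.87621694 -151.9417282    72.68674395]
```

```bash
python3 - <<'E'
from h import *
Tm=toolmat(); t=sense()['eef_pos']
for f,tt in(('w3',[500.03,-159.25,229.09]),('w4',[599.5,-159.76,229.33])):
    c=np.load(f+'.npy',allow_pickle=True).item(); P=pts(c); q=(P-np.array(tt))@Tm
    k=(abs(q[...,0])<30)&(abs(q[...,1])<14)&(q[...,2]>34)&(q[...,2]<42)
    b=q[k]; print(f,len(b),cv2.minAreaRect(b[:,:2].astype(np.float32)),b.min(0).round(1),b.max(0).round(1),np.polyfit(b[:,0],b[:,2],1).round(4))
    for lo,hi in((-20,-14),(-14,-8),(6,12),(12,20)):
        w=b[(b[:,0]>lo)&(b[:,0]<hi)]
        if len(w): print('   ',lo,len(w),np.median(w[:,2]).round(2),w[:,1].min().round(1),w[:,1].max().round(1))
s=cam('side'); Q=pts(s); q=(Q-t)@Tm
k=(abs(q[...,0])<22)&(abs(q[...,1])<30)&(q[...,2]>60)&(q[...,2]<125)
b=q[k]; print('side',len(b))
for z in range(60,125,4):
    w=b[(b[:,2]>=z)&(b[:,2]<z+4)]
    if len(w): print(z,len(w),w.min(0).round(1),w.max(0).round(1))
E
```

```text
w3 2139 ((0.5915336608886719, 1.1010942459106445), (25.772586822509766, 36.5671501159668), 89.25582122802734) [-17.8 -11.8  34. ] [18.9 13.9 42. ] [7.0000e-03 3.7471e+01]
    -20 234 37.47 -5.7 9.9
    -14 428 37.47 -5.6 9.9
    6 463 37.42 -5.9 9.6
    12 611 37.52 -5.9 9.9
w4 2121 ((-4.2740020751953125, 1.0482730865478516), (36.60476303100586, 25.745691299438477), 0.7485647797584534) [-22.7 -11.8  34.1] [13.9 14.  42. ] [ 0.0623 38.3033]
    -20 433 37.3 -5.7 10.0
    -14 230 37.55 -5.7 9.8
    6 484 38.93 -6.0 9.7
    12 168 39.51 -6.0 9.6
side 258
60 18 [-6.2 -7.  60.5] [ 2.8 17.3 63.6]
64 19 [ -5.9 -11.8  64.1] [ 2.4 16.5 67.5]
68 25 [ -6.1 -10.5  68. ] [ 2.9 18.  71.9]
72 27 [-8.6 -9.3 72. ] [ 2.6 18.3 75.9]
76 17 [-7.7 -7.2 76.1] [ 2.3 17.9 79.9]
80 20 [-7.7 -8.4 80.1] [ 1.6 17.4 83.7]
84 22 [-8.4 -8.2 84. ] [ 1.1 17.8 87.9]
88 21 [ -8.  -11.9  88.2] [ 1.6 17.8 92. ]
92 23 [-8.2 -9.3 92. ] [ 1.2 17.8 95.7]
96 21 [-7.7 -9.  96.2] [ 1.1 18.7 99.9]
100 25 [ -8.  -11.8 100.2] [  0.9  18.5 103.8]
104 11 [ -6.   -8.8 104.3] [  0.3  18.  107.9]
108 5 [ -5.   -7.2 109.1] [ -2.5  17.3 109.7]
112 4 [ -6.2 -10.5 112.2] [ -3.2  14.9 114.4]
```

{"fn": "servo_tool", "kwargs": {"commands": [[-0.18, [0.002, 0, 0], [0, 0.2, 0]], [-0.18, [0.005, -0.0004, 0], [0, 0.2, 0]], [-0.18, [0.007, -0.0005, 0], [0, 0.17, 0]], [-0.18, [0.008, -0.0006, 0], [0, 0, 0]], [-0.18, [0.008, -0.0006, 0], [0, 0, 0]], [-0.18, [0.008, -0.0006, 0], [0, 0, 0]], [-0.18, [0.008, -0.0006, 0], [0, 0, 0]], [-0.18, [0.006, -0.0004, 0], [0, 0, 0]], [-0.18, [0.003, -0.0002, 0], [0, 0, 0]], [-0.18, [0.001, 0, 0], [0, 0, 0]]]}}

```text
time_s: 7.0
eef_pos: [543.7, -160.9, 232.4]
ee_rot: [-0.03, 0.026, 0.999, 0.001]
force: [-0.1, 0.2, -1.9]
grip_width: 0.591
grip_force: 3.4
```

{"fn": "servo_tool", "kwargs": {"commands": [[-0.18, [0, 0, 0.005], [0, 0, 0]], [-0.18, [0, 0, 0.01], [0, 0, 0]], [-0.18, [0, 0, 0.01], [0, 0, 0]], [-0.18, [0, 0, 0.007], [0, 0, 0]], [-0.18, [0, 0, 0.002], [0, 0, 0]], [-0.18, [0, 0, 0], [0, 0, 0]], [-0.18, [0, 0, 0], [0, 0, 0]]]}}

```text
time_s: 7.58
eef_pos: [542.2, -160.8, 198.3]
ee_rot: [-0.03, 0.026, 0.999, 0.001]
force: [-0.4, -0.4, -1.0]
grip_width: 0.591
grip_force: 3.4
```

```bash
cat >> h.py <<'E'
def barw(c):  # bar in tool frame (from wrist camera)
    s=sense(); q=(pts(c)-s['eef_pos'])@toolmat()
    k=(abs(q[...,0])<30)&(q[...,1]>-8)&(q[...,1]<12)&(q[...,2]>33)&(q[...,2]<45)
    b=q[k]; e=b[(abs(b[:,0]-np.median(b[:,0]))>7)]
    p=np.polyfit(b[:,0],b[:,2],1)
    ctr=(b.min(0)+b.max(0))/2; print('bar ctr',ctr.round(2),'ext',(b.max(0)-b.min(0)).round(1),'slope',p.round(4)); 
    cw=s['eef_pos']+toolmat()@np.array([ctr[0],ctr[1],np.polyval(p,ctr[0])]); print('bar world',cw.round(2))
    pw=toolmat()@np.array([1,0,p[0]]); print('world dz/dx of bar',(pw[2]/np.hypot(*pw[:2])).round(4))
def sidepins(c,lo,hi):
    s=sense(); q=pts(c)-s['eef_pos']; a=np.radians(yaw()); m=np.array([[-np.cos(a),-np.sin(a),0],[-np.sin(a),np.cos(a),0],[0,0,-1]]).T
    return q@m
E
python3 - <<'E'
from h import *
stat(); c=cam('wrist'); barw(c)
s=cam('side'); Q=pts(s)
k=(np.hypot(Q[...,0]-546,Q[...,1]+159)<45)&(Q[...,2]>56)&(Q[...,2]<160)
v,u=np.nonzero(k);print(u.min(),u.max(),v.min(),v.max())
save('s6',s,(300,70,430,220),4)
np.save('s6.npy',{k:s[k] for k in('pixels','z_map','T','fx','fy','cx','cy')},allow_pickle=True)
E
```

```text
t 7.58 p [ 542.22 -160.83  198.3 ] yaw -2.98 z [-0.0595  0.003  -0.9982] F [-0.39 -0.44 -0.98] gw 0.5912 gf 3.39 q [-0.48  0.46  1.37 -0.03  1.36 -2.  ]
bar ctr [-4.4   1.97 38.97] ext [36.4 19.9 11.9] slope [ 0.0738 38.458 ]
bar world [ 544.54 -159.01  160.23]
world dz/dx of bar -0.0146
344 378 137 201
```

View pics/s6.png

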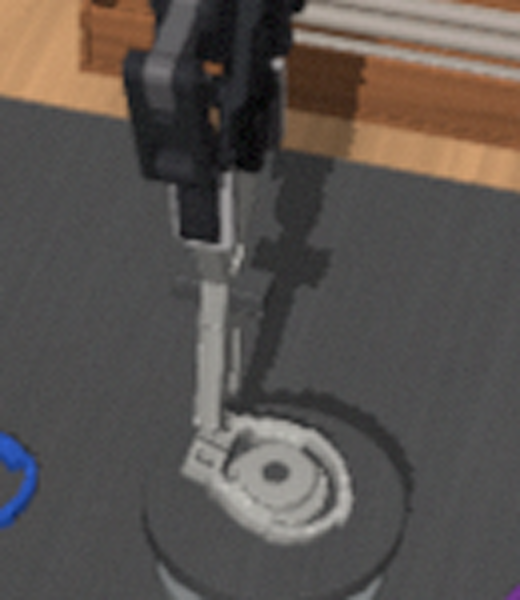

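The side view shows the near pin's tip at crop (208,430), with the near eye's hole straight below at (208,458).

```bash
python3 - <<'E'
from h import *
s=np.load('s6.npy',allow_pickle=True).item()
def proj(p):
    q=np.linalg.inv(s['T'])@np.append(p,1); return np.array([q[0]/q[2]*s['fx']+s['cx'],q[1]/q[2]*s['fy']+s['cy']])
y=np.array([.052,.9986,0])
e=proj(np.array([546.4,-158.87,61])+10.5*y); t=proj(np.array([545.6,-159,84.2])+10.5*y)
print('pred eye',e,'tip',t)
for d in np.eye(3): print(proj(np.array([546,-159,61])+d)-proj([546,-159,61]))
# rows across pin, brightness profile
g=s['pixels'].astype(int).sum(-1)//3
for v in range(166,192): print(v,g[v,342:368])
E
```

```text
pred eye [349.59708186 187.53315982] tip [350.37198134 177.82635457]
[-0.58042812 -0.12368697]
[-0.16056867  0.42333608]
[ 0.01350816 -0.41368941]
166 [ 76  77  78  76  76  78  74 110 143 145 146 152 138 104  84 116 131 102
  65  51  52  51  51  65  78  77]
167 [ 78  76  75  78  75  74  79 114 141 145 148 153 136  97  82 106 114  81
  59  49  51  52  49  56  72  75]
168 [ 78  77  73  77  78  78  84 123 143 146 148 150 133  91  75  84  91  66
  51  49  51  52  53  50  56  62]
169 [ 77  75  77  80  76  75  99 132 142 145 148 149 131  83  74  67  67  64
  54  50  54  50  51  49  51  52]
170 [ 74  78  79  78  79  76  98 133 143 145 148 149 127  77  60  57  56  55
  53  50  52  50  51  49  51  55]
171 [ 77  76  76  73  77  77  97 129 143 145 149 152 125  70  53  45  47  51
  47  52  50  57  69  71  71  72]
172 [ 78  77  76  76  73  77  97 129 142 147 147 149 126  75  76  56  49  50
  46  49  47  54  67  79  71  60]
173 [ 76  77  76  74  78  77  98 132 147 145 151 151 120  80  97 106 100  60
  71  90  78  51  54  60  57  53]
174 [ 76  75  79  75  78  78 120 152 142 144 149 152 125  75  87 
[... 1232 characters left out ...]

 152 156 155 154 155 154 145 124]
186 [ 73  74  76  97 132 148 155 155 150 136 112 136 161 119  61 113 151 156
 155 154 157 154 154 137 106  85]
187 [ 78  76  80 113 142 146 145 150 153 154 153 159 148  97  74 131 148 144
 158 156 156 156 150 124  74  78]
188 [ 76  73  77  98 124 139 145 142 147 150 152 158 157 122  88 134 145 140
 157 158 157 160 156 125  75  79]
189 [ 76  77  77  78  91 106 124 137 146 139 146 161 167 151 113 117 120 135
 160 159 159 158 159 138  92  79]
190 [ 74  72  76  72  74  79  91 104 123 126 133 158 168 163 145 133 144 153
 159 157 158 159 159 151 133 120]
191 [ 75  75  75  73  75  75  75  82  88 101 122 150 168 179 184 169 171 171
 154 145 161 158 159 158 156 151]
```

```bash
python3 - <<'E'
from h import *
for f in('w4','s6'):
    c=np.load(f+'.npy',allow_pickle=True).item(); P=pts(c)
    k=(P[...,0]>490)&(P[...,0]<562)&(abs(P[...,1]+159)<36)&(P[...,2]>50)&(P[...,2]<72)
    print(f)
    for x in range(490,562,6):
        w=P[k&(P[...,0]>=x)&(P[...,0]<x+6)&(c['pixels'].min(-1)>120)]
        if len(w): print(x,len(w),np.percentile(w[:,2],[10,50,90]).round(1),w[:,1].min().round(1),w[:,1].max().round(1))
    if f=='w4':
        print([plane(c,u,141,z).round(2).tolist() for z in(61,67) for u in(302.5,332.5)])
        q=P[132:150,296:340]; print(np.nanmin(q[...,2]),np.isnan(q).mean())
        b=P[(P[...,2]>44)&(P[...,2]<48)&(np.hypot(P[...,0]-519,P[...,1]+158)<60)]; print(np.median(b[:,2]))
E
```

```text
w4
490 300 [50.6 51.7 52.8] -177.5 -136.9
496 364 [51.4 52.7 54.2] -182.7 -131.6
502 542 [51.6 55.3 60. ] -185.1 -128.5
508 662 [52.1 58.8 60.3] -186.8 -126.7
514 734 [56.8 59.4 60.6] -185.5 -126.4
520 716 [58.4 60.  61.5] -185.1 -128.6
526 663 [58.4 60.3 63.3] -184.6 -130.3
532 545 [51.6 59.7 64.8] -181.8 -132.5
538 382 [52.2 67.1 68.9] -179.8 -135.7
544 144 [68.7 69.9 71.2] -175.2 -140.7
550 125 [70.2 71.1 71.8] -175.4 -142.1
[[545.85, -169.5, 61.0], [546.95, -148.24, 61.0], [545.63, -169.23, 67.0], [546.72, -148.38, 67.0]]
41.688716361710135 0.007575757575757576
44.55565459221884
s6
490 37 [51.1 53.  54.9] -180.4 -134.3
496 69 [51.8 53.8 58.3] -183.7 -130.0
502 93 [52.6 57.9 61.3] -187.3 -127.6
508 98 [53.8 59.8 62.2] -185.8 -126.0
514 84 [57.9 60.9 62.7] -186.2 -128.1
520 93 [58.7 61.2 63.6] -185.0 -129.6
526 81 [59.8 62.5 65.4] -180.7 -131.2
532 47 [55.  64.5 69.5] -178.4 -134.0
538 45 [65.2 67.8 70.1] -174.6 -137.5
544 32 [64.3 68.3 71.1] -165.9 -140.2
550 8 [65.6 68.  71.5] -166.1 -142.9
```

The depth maps in all three cameras agree that the ring lies tilted. Its back is down near the disc (top at z 52) and its eyes are up, at about z 69.5 rather than 61. I insert at that height, level the ring gently with the pins, then spread. I go down slowly.

{"fn": "servo_tool", "kwargs": {"commands": [[-0.18, [-0.001, 0, 0.003], [0, 0, 0]], [-0.18, [-0.0003, 0, 0.004], [0, 0, 0]], [-0.18, [-0.0003, 0, 0.004], [0, 0, 0]], [-0.18, [-0.0002, 0, 0.003], [0, 0, 0]], [-0.18, [0, 0, 0.002], [0, 0, 0]], [-0.18, [0, 0, 0.001], [0, 0, 0]], [-0.18, [0, 0, 0.001], [0, 0, 0]], [-0.18, [0, 0, 0], [0, 0, 0]]]}}

```text
time_s: 8.35
eef_pos: [542.8, -160.8, 180.1]
ee_rot: [-0.03, 0.026, 0.999, 0.001]
force: [0.4, 0.0, -1.8]
grip_width: 0.589
grip_force: 3.4
```

```bash
cat >> h.py <<'E'
def ringz(c,show=True):
    P=pts(c); o=[]
    for x in(492,498,538,544,550):
        w=P[(P[...,0]>=x-2)&(P[...,0]<x+4)&(abs(P[...,1]+159)<22)&(P[...,2]>38)&(P[...,2]<74)&(c['pixels'].min(-1)>120)]
        o.append((x,len(w),np.percentile(w[:,2],[10,50,90]).round(1).tolist() if len(w) else None))
    print(o)
E
python3 - <<'E'
from h import *
stat(); c=cam('wrist'); barw(c); s=cam('side'); ringz(s); 
np.save('s7.npy',{k:s[k] for k in('pixels','z_map','T','fx','fy','cx','cy')},allow_pickle=True)
g=s['pixels'].astype(int).sum(-1)//3
for v in range(172,192): print(v,g[v,342:368])
E
```

```text
t 8.35 p [ 542.78 -160.8   180.06] yaw -2.98 z [-0.0597  0.0032 -0.9982] F [ 0.45  0.02 -1.79] gw 0.5886 gf 3.39 q [-0.48  0.48  1.4  -0.03  1.32 -2.  ]
bar ctr [-3.86  2.   38.94] ext [36.6 19.9 11.9] slope [ 0.0674 38.3744]
bar world [ 544.5  -158.92  141.96]
world dz/dx of bar -0.0077
[(492, 39, [49.9, 52.9, 55.3]), (498, 58, [51.8, 54.0, 58.9]), (538, 42, [63.3, 67.9, 70.7]), (544, 20, [62.5, 67.8, 71.7]), (550, 15, [53.6, 68.7, 72.3])]
172 [ 76  79  76  75  76  76 101 132 143 146 148 151 126  73  75 112 117  67
  53  49  51  57  71  78  73  63]
173 [ 78  77  75  75  76  78  98 130 143 145 148 152 125  75  78 112 118  60
  75  93  77  51  54  63  56  47]
174 [ 75  75  77  75  76  77 101 133 141 147 150 154 131  79 110 134 136 130
 146 152 137 107  95 104 117 108]
175 [ 77  77  76  75  76  75 118 149 144 149 150 154 130  80 114 128 136 161
 168 169 172 172 159 161 169 163]
176 [ 75  76  79  77  78  72 117 154 142 147 148 153 131  77  96 125 150 169
 168 161 162 177 174 175 181 177]
177 [ 75  73  75  73  77  78 117 150 146 149 151 148 127  89  88 126 159 151
 139 125 127 153 171 17
[... 864 characters left out ...]

 153 158 155 155 154 156 145 122]
186 [ 76  76  76  95 130 148 153 154 160 160 141 139 157 121  64 110 147 155
 156 158 155 156 155 139 104  89]
187 [ 78  78  80 110 143 146 146 149 153 157 155 159 152  95  77 132 150 145
 157 158 155 157 149 121  77  77]
188 [ 76  74  76  99 122 139 144 146 147 148 157 157 157 123  88 130 146 140
 158 160 158 157 157 125  76  79]
189 [ 75  75  77  78  91 105 123 139 145 140 146 160 166 149 114 114 119 133
 159 160 159 159 160 136  92  79]
190 [ 77  76  76  75  74  79  89 104 123 124 134 159 167 163 145 135 146 158
 160 160 158 157 158 154 135 120]
191 [ 76  75  76  76  77  78  76  80  86 101 122 148 170 179 185 168 171 171
 150 146 158 158 158 159 157 154]
```

{"fn": "servo_tool", "kwargs": {"commands": [[-0.18, [0, 0, 0.001], [0, 0, 0]], [-0.18, [0, 0, 0.001], [0, 0, 0]], [-0.18, [-0.0002, 0, 0.001], [0, 0, 0]], [-0.18, [-0.0002, 0, 0.001], [0, 0, 0]], [-0.18, [-0.0002, 0, 0.001], [0, 0, 0]], [-0.18, [-0.0002, 0, 0.001], [0, 0, 0]], [-0.18, [-0.0002, 0, 0.001], [0, 0, 0]], [-0.18, [0, 0, 0], [0, 0, 0]]]}}

```text
time_s: 9.12
eef_pos: [543.3, -160.8, 172.9]
ee_rot: [-0.03, 0.026, 0.999, 0.001]
force: [0.0, -1.0, -1.2]
grip_width: 0.593
grip_force: 3.4
```

```bash
python3 - <<'E'
from h import *
stat(); c=cam('wrist'); barw(c); s=cam('side'); ringz(s); ringz(cam('top'))
E
```

```text
t 9.12 p [ 543.35 -160.81  172.89] yaw -2.98 z [-0.0599  0.0033 -0.9982] F [ 0.01 -0.98 -1.16] gw 0.5931 gf 3.38 q [-0.48  0.49  1.41 -0.03  1.31 -1.99]
bar ctr [-4.91  1.98 38.98] ext [36.8 19.9 11.9] slope [ 0.08   38.4026]
bar world [ 546.08 -158.97  134.77]
world dz/dx of bar -0.0199
[(492, 34, [54.2, 55.9, 57.4]), (498, 60, [51.5, 54.8, 58.7]), (538, 41, [52.6, 63.1, 66.8]), (544, 23, [60.5, 65.0, 72.2]), (550, 23, [60.6, 66.1, 69.0])]
[(492, 0, None), (498, 0, None), (538, 0, None), (544, 0, None), (550, 3, [45.8, 46.8, 47.5])]
```

{"fn": "servo_tool", "kwargs": {"commands": [[-0.18, [-0.0001, 0, 0.0007], [0, 0, 0]], [-0.18, [0, 0, 0.0007], [0, 0, 0]], [-0.18, [-0.0001, 0, 0.0007], [0, 0, 0]], [-0.18, [0, 0, 0.0007], [0, 0, 0]], [-0.18, [-0.0001, 0, 0.0007], [0, 0, 0]], [-0.18, [0, 0, 0], [0, 0, 0]]]}}

```text
time_s: 9.77
eef_pos: [543.4, -160.8, 169.4]
ee_rot: [-0.03, 0.026, 0.999, 0.001]
force: [0.2, 0.4, -0.3]
grip_width: 0.59
grip_force: 3.4
```

```bash
python3 - <<'E'
from h import *
stat(); c=cam('wrist'); barw(c); s=cam('side'); ringz(s); P=pts(c)
for x in (490,493,496,499):
    w=P[(abs(P[...,0]-x)<2)&(abs(P[...,1]+157)<20)&(P[...,2]>46)&(P[...,2]<66)&(c['pixels'].min(-1)>120)]
    if len(w): print(x,len(w),np.percentile(w[:,2],[10,50,90]))
E
```

```text
t 9.77 p [ 543.43 -160.83  169.44] yaw -2.98 z [-0.0598  0.0032 -0.9982] F [ 0.17  0.36 -0.33] gw 0.5899 gf 3.39 q [-0.48  0.49  1.41 -0.03  1.3  -1.99]
bar ctr [-4.79  1.97 39.  ] ext [36.5 19.9 12. ] slope [ 0.0812 38.3732]
bar world [ 546.07 -159.01  131.33]
world dz/dx of bar -0.0212
[(492, 36, [51.3, 57.6, 59.7]), (498, 56, [51.9, 54.0, 60.2]), (538, 40, [52.7, 59.5, 66.3]), (544, 27, [56.3, 64.5, 71.4]), (550, 25, [56.7, 62.0, 68.0])]
490 219 [56.31653298 57.26531478 58.23083974]
493 290 [56.34842649 57.22418221 58.1349328 ]
496 190 [55.57493026 57.25680038 58.25367496]
499 251 [51.13181464 52.48938624 57.84697669]
```

{"fn": "servo_tool", "kwargs": {"commands": [[-0.14, [0, 0, 0], [0, 0, 0]], [-0.1, [0, 0, -0.0002], [0, 0, 0]], [-0.06, [0, 0, -0.0002], [0, 0, 0]], [-0.02, [0, 0, -0.0002], [0, 0, 0]], [-0.02, [0, 0, -0.0002], [0, 0, 0]], [-0.02, [0, 0, 0], [0, 0, 0]]], "squeeze": 35}}

```text
time_s: 10.37
eef_pos: [543.5, -160.8, 170.5]
ee_rot: [-0.03, 0.026, 0.999, 0.001]
force: [-0.4, 0.7, -1.3]
grip_width: 0.509
grip_force: 9.5
```

```bash
cat >> h.py <<'E'
def back(c):
    P=pts(c)
    for x in (490,494):
        w=P[(abs(P[...,0]-x)<2)&(abs(P[...,1]+157)<20)&(P[...,2]>36)&(P[...,2]<66)&(c['pixels'].min(-1)>120)]
        if len(w): print('back',x,len(w),np.percentile(w[:,2],[10,50,90]).round(2))
    d=P[(np.hypot(P[...,0]-519,P[...,1]+157)<54)&(np.hypot(P[...,0]-519,P[...,1]+157)>38)&(P[...,2]>36)&(P[...,2]<50)&(P[...,0]<519)]
    print('disc',np.median(d[:,2]).round(2)); n=P[(np.hypot(P[...,0]-512,P[...,1]+157)<6)]; print('nose',np.nanmedian(n[:,2]).round(2))
E
python3 - <<'E'
from h import *
stat(); c=cam('wrist'); barw(c); back(c); s=cam('side'); ringz(s)
E
```

```text
t 10.37 p [ 543.55 -160.8   170.48] yaw -2.98 z [-0.0595  0.0032 -0.9982] F [-0.4   0.69 -1.27] gw 0.5086 gf 9.5 q [-0.48  0.49  1.41 -0.03  1.3  -1.99]
bar ctr [-4.81  2.   38.9 ] ext [36.5 19.8 11.8] slope [ 0.0783 39.1649]
bar world [ 546.11 -158.92  131.44]
world dz/dx of bar -0.0185
back 490 353 [43.61 57.13 58.33]
back 494 327 [44.   57.52 58.5 ]
disc 44.1
nose 59.63
[(492, 36, [55.0, 58.6, 59.9]), (498, 55, [51.8, 54.6, 60.6]), (538, 34, [53.0, 59.1, 63.6]), (544, 28, [57.5, 63.8, 71.5]), (550, 29, [55.5, 62.5, 69.0])]
```

{"fn": "servo_tool", "kwargs": {"commands": [[0.03, [0.0003, 0, -0.0002], [0, 0, 0]], [0.08, [0.0004, 0, -0.0002], [0, 0, 0]], [0.13, [0.0004, 0, -0.0002], [0, 0, 0]], [0.18, [0.0004, 0, -0.0002], [0, 0, 0]], [0.22, [0.0004, 0, -0.0001], [0, 0, 0]], [0.22, [0.0002, 0, -0.0001], [0, 0, 0]], [0.22, [0, 0, 0], [0, 0, 0]]]}}

```text
time_s: 11.05
eef_pos: [541.4, -160.8, 171.4]
ee_rot: [-0.03, 0.026, 0.999, 0.001]
force: [-1.3, 0.8, -0.5]
grip_width: 0.391
grip_force: 16.1
```

```bash
python3 - <<'E'
from h import *
stat(); c=cam('wrist'); barw(c); back(c); s=cam('side'); ringz(s)
E
```

```text
t 11.05 p [ 541.37 -160.83  171.43] yaw -2.98 z [-0.0599  0.003  -0.9982] F [-1.33  0.84 -0.48] gw 0.3912 gf 16.11 q [-0.48  0.48  1.41 -0.03  1.3  -2.  ]
bar ctr [-5.2   2.01 39.  ] ext [36.5 19.9 12. ] slope [ 0.0601 41.5625]
bar world [ 544.26 -158.95  129.97]
world dz/dx of bar -0.0002
back 490 406 [43.74 50.01 51.18]
back 494 370 [43.99 50.23 51.51]
disc 44.09
nose 59.57
[(492, 31, [49.4, 52.3, 54.6]), (498, 44, [51.8, 53.9, 59.7]), (538, 31, [53.0, 59.8, 69.6]), (544, 5, [55.6, 68.8, 70.7]), (550, 8, [55.9, 62.0, 71.3])]
```

{"fn": "servo_tool", "kwargs": {"commands": [[0.27, [0.0003, 0, -0.0004], [0, 0, 0]], [0.31, [0.0003, 0, -0.0004], [0, 0, 0]], [0.35, [0, 0, -0.0003], [0, 0, 0]], [0.35, [0, 0, 0], [0, 0, 0]], [0.35, [0, 0, 0], [0, 0, 0]], [0.35, [0, 0, 0], [0, 0, 0]]], "squeeze": 30}}

```text
time_s: 11.65
eef_pos: [541.0, -160.7, 172.7]
ee_rot: [-0.03, 0.026, 0.999, 0.001]
force: [0.3, -0.6, -2.3]
grip_width: 0.337
grip_force: 29.8
```

```bash
python3 - <<'E'
from h import *
stat(); c=cam('wrist'); barw(c); back(c); s=cam('side'); ringz(s); 
a=cv2.resize(s['pixels'][120:220,320:420],None,fx=4,fy=4,interpolation=2); b=cv2.resize(c['pixels'][150:350,220:420],None,fx=2,fy=2,interpolation=2)
cv2.imwrite('pics/both.png',np.hstack([a,b])[:,:,::-1])
E
```

```text
t 11.65 p [ 540.97 -160.72  172.69] yaw -2.98 z [-0.0596  0.003  -0.9982] F [ 0.34 -0.61 -2.35] gw 0.337 gf 29.82 q [-0.48  0.48  1.41 -0.03  1.3  -2.  ]
bar ctr [-4.93  1.97 39.  ] ext [35.7 19.9 12. ] slope [-0.0467 41.1472]
bar world [ 543.52 -158.88  131.1 ]
world dz/dx of bar 0.1068
back 490 410 [44.02 50.19 51.27]
back 494 361 [43.61 50.02 51.53]
disc 44.11
nose 59.78
[(492, 31, [49.5, 52.3, 53.9]), (498, 43, [51.6, 53.9, 59.3]), (538, 15, [51.8, 53.9, 63.1]), (544, 0, None), (550, 6, [53.6, 62.9, 65.1])]
```

View pics/both.png

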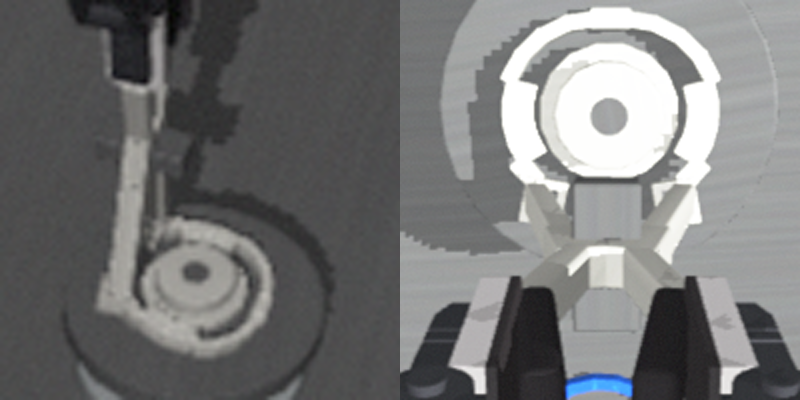

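The picture shows the ring spread round the land with a gap all round, and both pins in the eyes (left pane (112,300); right pane (530,200) and (690,200)). I check the ring's plane and the bar properly.

```bash
cat >> h.py <<'E'
def chk():
    stat(); c=cam('wrist'); s=sense(); W=pts(c); q=(W-s['eef_pos'])@toolmat()
    b=q[(abs(q[...,0]+4)<20)&(abs(q[...,1]-2)<6.5)&(q[...,2]>30)&(q[...,2]<50)]
    for lo,hi in((-22,-16),(-16,-11),(3,8),(8,14)):
        w=b[(b[:,0]>lo)&(b[:,0]<hi)]
        if len(w): print('bar',lo,len(w),np.percentile(w[:,2],[10,50,90]).round(2),end=' ')
    print()
    br=c['pixels'].min(-1)>150
    for x in range(488,550,6):
        k=br&(abs(W[...,0]-x)<3)&(np.hypot(W[...,0]-519,W[...,1]+157)>23.5)&(abs(W[...,1]+157)<42)&(W[...,2]>44)&(W[...,2]<75)
        for sd in(1,-1):
            w=W[k&(sd*(W[...,1]+157)>0)]
            if len(w)>5: print(x,sd,len(w),np.percentile(w[:,2],[10,50,90]).round(1),w[:,1].min().round(1),w[:,1].max().round(1))
    back(c)
E
python3 - <<'E'
from h import *
chk()
E
```

```text
t 11.75 p [ 540.95 -160.74  172.66] yaw -2.98 z [-0.0596  0.0031 -0.9982] F [-0.26 -0.78 -1.6 ] gw 0.3413 gf 29.82 q [-0.48  0.48  1.41 -0.03  1.3  -2.  ]
bar -22 344 [42.54 43.32 44.09] bar -16 198 [42.65 43.56 44.24] bar 3 299 [44.12 45.   45.83] bar 8 362 [44.64 45.45 47.26] 
488 1 411 [44.2 44.8 50.7] -156.9 -115.2
488 -1 404 [44.2 44.8 50.7] -198.9 -157.2
494 1 390 [44.3 50.1 51.6] -157.0 -115.2
494 -1 367 [44.2 49.3 51.6] -199.0 -157.0
500 1 208 [44.2 50.2 52.6] -145.8 -115.1
500 -1 194 [44.2 50.4 52.7] -198.8 -166.7
506 1 158 [44.3 50.8 53.6] -130.6 -115.5
506 -1 109 [44.7 52.4 53.8] -198.4 -180.8
512 1 182 [44.4 53.5 54.6] -133.1 -115.0
512 -1 161 [52.5 53.6 54.7] -191.0 -178.8
518 1 209 [44.5 54.3 55.5] -132.6 -115.0
518 -1 151 [53.4 54.6 55.5] -191.4 -180.5
524 1 211 [44.4 55.4 56.5] -133.8 -115.2
524 -1 152 [54.2 55.4 56.4] -191.6 -179.4
530 1 241 [44.4 56.2 57.4] -136.8 -115.3
530 -1 129 [54.7 56.1 57. ] -190.7 -178.3
536 1 209 [44.1 56.3 58.1] -137.7 -115.0
536 -1 190 [44.6 57.3 61.6] -190.0 -173.6
542 1 243 [44.3 58.8 67.3] -144.6 -115.0
542 -1 107 [44.8 60.1 68.6] -187.7 -170.7
548 1 160 [44.1 44.6 62.3] -144.1 -115.0
548 -1 42 [47.  61.3 67.2] -187.7 -172.7
back 490 414 [43.95 50.25 51.26]
back 494 362 [43.84 49.97 51.62]
disc 44.08
nose 59.75
```

{"fn": "servo_tool", "kwargs": {"commands": [[0.35, [-0.0001, 0, 0.0008], [0, 0, 0]], [0.35, [0, 0, 0.0008], [0, 0, 0]], [0.35, [-0.0001, 0, 0.0008], [0, 0, 0]], [0.35, [-0.0001, 0, 0.0008], [0, 0, 0]], [0.35, [-0.0001, 0, 0.0008], [0, 0, 0]], [0.35, [-0.0001, 0, 0.0008], [0, 0, 0]], [0.35, [0, 0, 0], [0, 0, 0]], [0.35, [0, 0, 0], [0, 0, 0]]]}}

```text
time_s: 12.47
eef_pos: [541.2, -160.7, 167.8]
ee_rot: [-0.03, 0.026, 0.999, 0.001]
force: [0.1, -0.3, -1.3]
grip_width: 0.341
grip_force: 29.8
```

```bash
python3 - <<'E'
from h import *
chk()
E
```

```text
t 12.47 p [ 541.17 -160.72  167.8 ] yaw -2.98 z [-0.0597  0.0031 -0.9982] F [ 0.1  -0.33 -1.27] gw 0.3411 gf 29.83 q [-0.48  0.49  1.42 -0.03  1.29 -2.  ]
bar -22 348 [42.46 43.22 44.13] bar -16 178 [42.77 43.54 44.39] bar 3 301 [44.29 45.13 46.02] bar 8 334 [44.64 45.61 47.26] 
488 1 407 [44.1 44.7 50.4] -156.8 -115.2
488 -1 424 [44.1 44.7 50.3] -198.9 -157.2
494 1 413 [44.2 49.4 51. ] -157.0 -115.3
494 -1 382 [44.2 49.  50.8] -199.0 -157.0
500 1 238 [44.2 46.6 51.3] -146.0 -115.4
500 -1 204 [44.2 49.  51.1] -198.9 -167.2
506 1 156 [44.4 50.1 52. ] -139.3 -115.1
506 -1 119 [44.4 50.6 51.8] -198.9 -181.3
512 1 183 [44.3 51.4 52.5] -133.2 -115.0
512 -1 175 [44.9 51.2 52.1] -198.9 -178.8
518 1 218 [44.3 51.7 53. ] -132.8 -115.1
518 -1 154 [50.9 51.8 52.5] -191.2 -180.3
524 1 221 [44.3 52.4 53.3] -133.5 -115.2
524 -1 153 [51.1 52.  53.1] -191.6 -179.7
530 1 240 [44.3 52.7 53.7] -137.1 -115.0
530 -1 154 [45.3 52.4 53.3] -198.8 -177.5
536 1 205 [44.2 52.2 53.9] -136.0 -115.4
536 -1 173 [44.6 52.6 54.5] -199.0 -175.4
542 1 288 [44.3 53.6 63.6] -144.6 -115.0
542 -1 157 [45.1 55.3 68.8] -198.7 -170.6
548 1 165 [44.2 44.8 65.5] -144.3 -115.0
548 -1 54 [44.5 55.8 69.2] -187.2 -172.1
back 490 417 [43.66 49.79 50.94]
back 494 399 [43.61 49.71 51.06]
disc 44.08
nose 59.72
```

{"fn": "servo_tool", "kwargs": {"commands": [[0.35, [-0.0001, 0, 0.0008], [0, 0, 0]], [0.35, [0, 0, 0.0008], [0, 0, 0]], [0.35, [-0.0001, 0, 0.0008], [0, 0, 0]], [0.35, [0, 0, 0.0008], [0, 0, 0]], [0.35, [0, 0, 0.0007], [0, 0, 0]], [0.35, [-0.0001, 0, 0.0007], [0, 0, 0]], [0.35, [0, 0, 0.0006], [0, 0, 0]], [0.35, [0, 0, 0], [0, 0, 0]], [0.35, [0, 0, 0], [0, 0, 0]]]}}

```text
time_s: 13.27
eef_pos: [541.2, -160.8, 162.9]
ee_rot: [-0.03, 0.026, 0.999, 0.001]
force: [-0.6, 0.4, 2.0]
grip_width: 0.338
grip_force: 30.1
```

```bash
python3 - <<'E'
from h import *
chk()
E
```

```text
t 13.27 p [ 541.25 -160.76  162.86] yaw -2.98 z [-0.0592  0.003  -0.9982] F [-0.61  0.44  2.04] gw 0.3383 gf 30.14 q [-0.48  0.49  1.43 -0.03  1.28 -2.  ]
bar -22 338 [42.32 43.07 43.95] bar -16 165 [42.55 43.34 44.2 ] bar 3 301 [44.3  45.04 45.95] bar 8 315 [44.66 45.58 47.6 ] 
488 1 126 [44.4 48.8 49.8] -156.9 -115.4
488 -1 112 [44.2 48.7 49.7] -198.9 -157.3
494 1 252 [47.7 48.9 49.7] -157.0 -115.6
494 -1 228 [47.5 48.7 49.7] -198.5 -157.0
500 1 119 [47.9 48.9 49.8] -138.5 -115.1
500 -1 108 [48.  48.7 49.6] -186.6 -175.9
506 1 86 [47.6 48.9 49.9] -130.9 -118.9
506 -1 91 [47.8 48.7 49.6] -196.1 -181.8
512 1 124 [47.4 48.9 49.7] -133.1 -117.7
512 -1 148 [47.9 48.7 49.4] -196.5 -179.2
518 1 156 [47.8 48.8 49.8] -132.8 -118.5
518 -1 149 [47.9 48.8 49.5] -189.9 -180.5
524 1 163 [47.8 48.9 49.7] -133.5 -119.9
524 -1 147 [47.9 48.6 49.5] -189.5 -179.6
530 1 181 [47.5 48.9 49.8] -136.7 -116.9
530 -1 145 [47.8 48.7 49.6] -196.2 -177.5
536 1 122 [47.  48.8 49.7] -137.2 -118.2
536 -1 128 [46.9 48.6 49.8] -198.5 -178.1
542 1 205 [47.9 50.2 66. ] -147.5 -118.9
542 -1 169 [47.9 51.  68.4] -196.2 -170.6
548 1 75 [50.5 57.4 71. ] -144.3 -119.8
548 -1 53 [49.9 51.4 68.3] -185.6 -171.6
back 490 436 [42.15 48.33 49.6 ]
back 494 408 [42.45 48.35 49.5 ]
disc 42.68
nose 59.69
```

{"fn": "servo_tool", "kwargs": {"commands": [[0.35, [0, 0, 0.0006], [0, 0, 0]], [0.35, [-0.0001, 0, 0.0006], [0, 0, 0]], [0.35, [0, 0, 0.0006], [0, 0, 0]], [0.35, [0, 0, 0.0005], [0, 0, 0]], [0.35, [-0.0001, 0, 0.0004], [0, 0, 0]], [0.35, [0, 0, 0], [0, 0, 0]], [0.35, [0, 0, 0], [0, 0, 0]]]}}

```text
time_s: 13.9
eef_pos: [541.3, -160.8, 160.1]
ee_rot: [-0.03, 0.026, 0.999, 0.001]
force: [1.2, 1.4, 5.5]
grip_width: 0.339
grip_force: 30.4
```

```bash
python3 - <<'E'
from h import *
chk()
E
```

```text
t 13.9 p [ 541.27 -160.79  160.11] yaw -2.98 z [-0.0593  0.0029 -0.9982] F [1.19 1.41 5.47] gw 0.3389 gf 30.44 q [-0.48  0.49  1.43 -0.03  1.27 -2.  ]
bar -22 344 [42.2  43.11 43.89] bar -16 174 [42.56 43.36 44.14] bar 3 294 [44.2  45.12 46.01] bar 8 302 [44.74 45.6  47.19] 
488 1 103 [45.5 46.4 47.5] -156.9 -140.9
488 -1 94 [45.5 46.2 47.2] -171.4 -157.4
494 1 241 [45.4 46.3 47.2] -157.0 -131.3
494 -1 213 [45.5 46.3 47.2] -181.4 -157.0
500 1 112 [45.4 46.3 47. ] -137.4 -126.1
500 -1 105 [45.6 46.4 47.2] -186.5 -175.9
506 1 82 [45.5 46.3 47.1] -131.0 -123.3
506 -1 87 [45.2 46.2 47.1] -189.5 -181.8
512 1 119 [45.2 46.2 47.2] -133.1 -122.1
512 -1 146 [45.4 46.4 47.1] -189.4 -179.3
518 1 151 [45.4 46.3 47.1] -132.6 -122.8
518 -1 146 [45.4 46.4 47.1] -189.7 -180.2
524 1 154 [45.3 46.1 47.1] -133.6 -123.6
524 -1 145 [45.5 46.2 46.9] -189.4 -179.7
530 1 168 [45.4 46.4 47.2] -136.9 -124.4
530 -1 140 [45.4 46.3 47. ] -188.5 -177.5
536 1 114 [45.4 46.3 47.3] -135.7 -126.3
536 -1 119 [45.3 46.3 47.3] -187.9 -178.1
542 1 206 [45.7 48.1 65.5] -144.7 -127.1
542 -1 159 [47.  49.  69.6] -184.5 -170.7
548 1 76 [48.  56.7 71.5] -144.3 -130.8
548 -1 57 [47.8 49.3 69.1] -185.6 -171.6
back 490 435 [40.03 45.72 47.06]
back 494 412 [39.92 45.87 47.06]
disc 40.29
nose 59.68
```

The ring is flat and its top is about 0.8 mm below the land, with the disc pressed 3.8 mm. I let it contract in small steps, following the finger swing down.

{"fn": "servo_tool", "kwargs": {"commands": [[0.32, [0, 0, 0.0001], [0, 0, 0]], [0.28, [-0.0001, 0, 0.0002], [0, 0, 0]], [0.24, [-0.0002, 0, 0.0002], [0, 0, 0]], [0.2, [-0.0002, 0, 0.0002], [0, 0, 0]], [0.16, [-0.0002, 0, 0.0002], [0, 0, 0]], [0.16, [0, 0, 0], [0, 0, 0]]]}}

```text
time_s: 14.45
eef_pos: [541.9, -160.9, 159.0]
ee_rot: [-0.03, 0.026, 0.999, 0.001]
force: [-0.6, -1.5, 4.3]
grip_width: 0.417
grip_force: 13.1
```

```bash
python3 - <<'E'
from h import *
chk()
E
```

```text
t 14.45 p [ 541.86 -160.91  158.98] yaw -2.98 z [-0.0596  0.0028 -0.9982] F [-0.61 -1.49  4.32] gw 0.417 gf 13.07 q [-0.48  0.5   1.43 -0.03  1.27 -1.99]
bar -22 341 [40.66 41.42 42.23] bar -16 207 [40.96 41.75 42.48] bar 3 313 [42.62 43.25 44.11] bar 8 355 [43.12 43.91 46.85] 
488 1 147 [45.2 46.1 47. ] -157.0 -140.4
488 -1 147 [45.3 46.1 46.9] -173.7 -157.0
494 1 182 [45.2 46.3 47. ] -156.5 -132.7
494 -1 173 [45.3 46.2 47. ] -181.2 -157.1
500 1 101 [45.1 46.1 47. ] -138.2 -127.6
500 -1 104 [45.4 46.1 47.2] -186.0 -176.6
506 1 87 [45.2 46.1 47. ] -132.9 -125.3
506 -1 85 [44.8 46.1 47. ] -188.8 -181.9
512 1 107 [45.3 46.2 47.1] -134.1 -124.2
512 -1 131 [45.2 46.  47. ] -188.1 -179.3
518 1 127 [45.3 45.9 46.8] -133.5 -125.5
518 -1 132 [45.2 46.1 47. ] -188.5 -180.3
524 1 127 [45.3 46.1 46.9] -134.4 -126.2
524 -1 128 [45.4 46.1 46.8] -188.1 -179.2
530 1 127 [45.3 46.  46.8] -137.6 -127.0
530 -1 123 [45.1 46.  46.9] -186.7 -177.0
536 1 111 [45.2 46.1 46.9] -139.1 -130.1
536 -1 118 [44.9 46.1 46.9] -186.0 -175.6
542 1 190 [45.5 47.8 64.2] -148.5 -131.1
542 -1 137 [46.2 48.7 69.2] -182.5 -170.1
548 1 73 [47.5 48.7 70.1] -148.4 -135.8
548 -1 41 [47.2 48.7 68.4] -182.4 -170.3
back 490 437 [40.04 45.87 46.87]
back 494 402 [39.49 40.98 46.74]
disc 40.08
nose 59.62
```

{"fn": "servo_tool", "kwargs": {"commands": [[0.12, [-0.0002, 0, 0.0003], [0, 0, 0]], [0.08, [-0.0002, 0, 0.0003], [0, 0, 0]], [0.04, [-0.0002, 0, 0.0003], [0, 0, 0]], [0.0, [-0.0002, 0, 0.0003], [0, 0, 0]], [-0.04, [-0.0002, 0, 0.0003], [0, 0, 0]], [-0.08, [-0.0002, 0, 0.0002], [0, 0, 0]], [-0.1, [0, 0, 0.0001], [0, 0, 0]], [-0.1, [0, 0, 0], [0, 0, 0]]]}}

```text
time_s: 15.17
eef_pos: [542.8, -160.7, 156.9]
ee_rot: [-0.03, 0.026, 0.999, 0.001]
force: [0.7, 1.1, 3.3]
grip_width: 0.55
grip_force: 3.4
```

```bash
python3 - <<'E'
from h import *
chk()
E
```

```text
t 15.17 p [ 542.81 -160.73  156.9 ] yaw -2.98 z [-0.0601  0.0034 -0.9982] F [0.75 1.09 3.3 ] gw 0.55 gf 3.37 q [-0.48  0.5   1.43 -0.03  1.27 -1.99]
bar -22 346 [37.05 37.92 38.76] bar -16 267 [37.48 38.31 39.14] bar 3 318 [38.79 39.66 40.53] bar 8 437 [39.26 40.28 45.91] 
488 1 196 [45.4 46.2 47.2] -156.7 -140.8
488 -1 168 [45.5 46.4 47.2] -172.7 -157.1
494 1 143 [45.3 46.2 46.8] -150.3 -133.3
494 -1 144 [45.6 46.3 47.4] -179.7 -162.1
500 1 101 [45.4 46.4 47.1] -139.3 -129.3
500 -1 92 [45.5 46.2 47. ] -184.2 -175.0
506 1 85 [45.3 46.3 47. ] -133.6 -127.0
506 -1 86 [45.4 46.2 47.3] -186.6 -180.1
512 1 95 [45.1 46.1 47. ] -133.9 -125.9
512 -1 96 [45.2 46.2 47. ] -186.6 -179.3
518 1 100 [45.4 46.1 47. ] -133.5 -127.8
518 -1 91 [45.2 46.4 47.1] -186.0 -180.3
524 1 93 [45.3 46.2 46.9] -134.8 -128.1
524 -1 81 [45.3 46.2 47.1] -185.2 -179.4
530 1 91 [45.4 46.1 46.9] -137.6 -130.1
530 -1 81 [45.5 46.2 47.4] -183.6 -176.6
536 1 99 [44.9 46.1 47.1] -143.2 -133.4
536 -1 110 [45.4 46.4 47.2] -181.9 -171.5
542 1 162 [45.6 47.2 61.2] -148.9 -134.7
542 -1 64 [45.9 48.2 50.8] -178.9 -169.0
548 1 29 [47.2 47.9 48.7] -142.1 -140.6
548 -1 10 [47.7 48.1 48.6] -177.1 -176.7
back 490 419 [40.06 46.03 47.04]
back 494 385 [39.66 41.04 46.63]
disc 40.27
nose 59.74
```

{"fn": "servo_tool", "kwargs": {"commands": [[-0.14, [0, 0, 0.0002], [0, 0, 0]], [-0.17, [0, 0, 0], [0, 0, 0]], [-0.17, [0, 0, -0.0005], [0, 0, 0]], [-0.17, [0.0001, 0, -0.002], [0, 0, 0]], [-0.17, [0.0002, 0, -0.003], [0, 0, 0]], [-0.17, [0.0003, 0, -0.005], [0, 0, 0]], [-0.17, [0.0005, 0, -0.008], [0, 0, 0]], [-0.17, [0.0005, 0, -0.008], [0, 0, 0]], [-0.17, [0, 0, -0.004], [0, 0, 0]], [-0.17, [0, 0, 0], [0, 0, 0]]]}}

```text
time_s: 16.05
eef_pos: [543.6, -161.0, 188.9]
ee_rot: [-0.029, 0.026, 0.999, 0.0]
force: [-0.1, 0.5, -0.8]
grip_width: 0.585
grip_force: 3.4
```

```bash
python3 - <<'E'
from h import *
chk()
E
```

```text
t 16.05 p [ 543.61 -161.05  188.94] yaw -2.98 z [-0.0574  0.002  -0.9983] F [-0.09  0.52 -0.84] gw 0.5851 gf 3.42 q [-0.48  0.47  1.38 -0.03  1.34 -2.  ]
bar -22 354 [35.28 36.12 36.93] bar -16 261 [35.67 36.38 37.2 ] bar 3 322 [36.97 37.84 38.61] bar 8 441 [37.58 38.65 44.7 ] 
488 1 144 [46.3 47.1 48. ] -157.0 -140.6
488 -1 117 [46.3 47.2 48.1] -171.0 -157.0
494 1 121 [46.1 47.2 48.1] -150.6 -134.3
494 -1 125 [46.1 47.1 48.2] -179.4 -159.8
500 1 79 [46.1 47.  48.4] -139.6 -129.7
500 -1 77 [46.1 47.2 48.1] -183.7 -174.7
506 1 67 [46.3 47.1 48.2] -133.9 -127.3
506 -1 68 [46.3 47.2 47.7] -186.2 -179.4
512 1 75 [46.1 47.  48. ] -134.0 -126.1
512 -1 72 [45.7 47.2 48.2] -186.5 -179.2
518 1 75 [46.1 47.2 48. ] -133.6 -128.1
518 -1 68 [46.4 47.2 48.1] -185.6 -180.6
524 1 72 [46.1 47.1 47.8] -134.7 -128.2
524 -1 63 [46.4 47.1 47.8] -185.2 -179.5
530 1 72 [46.1 47.  47.8] -137.5 -129.9
530 -1 60 [46.2 47.2 47.8] -183.5 -176.4
536 1 77 [46.1 47.  47.9] -143.2 -132.8
536 -1 93 [46.1 47.2 48.1] -180.9 -171.3
542 1 154 [46.2 48.1 49.7] -153.8 -134.9
542 -1 124 [47.  48.7 49.8] -178.8 -163.2
548 1 59 [45.  49.  49.8] -153.9 -140.8
548 -1 35 [48.1 49.4 50.1] -175.9 -163.4
back 490 335 [40.92 46.68 47.88]
back 494 316 [40.61 42.1  47.81]
disc 41.15
nose 59.76
```

The ring sits in the groove: top at about z 48, level all round, and it holds the disc down 3 mm with the pliers off. Now I return the pliers.

{"fn": "servo_tool", "kwargs": {"commands": [[-0.17, [0.0004, 0, -0.008], [0, 0, 0]], [-0.17, [0.0008, 0, -0.015], [0, 0, 0]], [-0.17, [0.0028, 0.008, -0.015], [0, 0, 0]], [-0.17, [0.0044, 0.018, -0.007], [0, 0, 0]], [-0.17, [0.006, 0.028, 0], [0, 0, 0]], [-0.17, [0.008, 0.034, 0], [0, 0, 0]], [-0.17, [0.008, 0.036, 0], [0, 0, 0]], [-0.17, [0.008, 0.036, 0], [0, 0, 0]], [-0.17, [0.008, 0.036, 0], [0, 0, 0]], [-0.17, [0.008, 0.036, 0], [0, 0, 0]]]}}

```text
time_s: 16.93
eef_pos: [503.0, 75.2, 236.0]
ee_rot: [-0.03, 0.026, 0.999, 0.001]
force: [0.7, -0.5, -1.6]
grip_width: 0.588
grip_force: 3.4
```

{"fn": "servo_tool", "kwargs": {"commands": [[-0.17, [0.007, 0.032, 0], [0, 0, 0]], [-0.17, [0.005, 0.025, 0], [0, 0, 0]], [-0.17, [0.003, 0.018, 0], [0, 0, 0]], [-0.17, [0.001, 0.01, 0], [0, 0, 0.4]], [-0.17, [0, 0.004, 0], [0, 0, 0.4]], [-0.17, [0, 0, 0], [0, 0, 0.35]], [-0.17, [0, 0, 0], [0, 0, 0]], [-0.17, [0, 0, 0], [0, 0, 0]], [-0.17, [0, 0, 0], [0, 0, 0]]]}}

```text
time_s: 17.68
eef_pos: [492.5, 163.0, 236.7]
ee_rot: [-0.03, 0.086, 0.996, -0.001]
force: [-0.2, 0.3, 0.1]
grip_width: 0.584
grip_force: 3.4
```

```bash
cat >> h.py <<'E'
def barc(c,tip=76.0):
    s=sense(); m=toolmat(); q=(pts(c)-s['eef_pos'])@m
    k=(abs(q[...,0]+3)<26)&(q[...,1]>-9)&(q[...,1]<13)&(q[...,2]>33)&(q[...,2]<43); b=q[k]
    x0,x1=np.percentile(b[:,0],[.5,99.5]); e=b[(b[:,0]<x0+8)|(b[:,0]>x1-6)]; xc=(x0+x1)/2
    z=e[abs(e[:,1]-np.median(e[:,1]))<6]; p=np.polyfit(z[:,0],z[:,2],1)
    yc=np.mean(np.percentile(e[e[:,0]<x0+8][:,1],[1,99])); ctr=np.array([xc,yc,np.polyval(p,xc)])
    d=np.array([-p[0],0,1]); d/=np.linalg.norm(d); w=s['eef_pos']+m@ctr; dn=m@d
    print('bar tool',ctr.round(2),'x',x0.round(1),x1.round(1),'slope',p[0].round(4),'world',w.round(2),'down',dn.round(4),'tip',(w+tip*dn).round(2)); return w
E
python3 - <<'E'
from h import *
stat(); c=cam('wrist'); barc(c); P=pts(c)
w=P[(np.hypot(P[...,0]-492,P[...,1]-163)<75)&(P[...,2]>76)&(P[...,2]<84)&(c['pixels'][...,0]>c['pixels'][...,2]*1.6+10)]
print(cv2.minAreaRect(w[:,:2].astype(np.float32)),np.median(w[:,2]))
save('w8',c,(170,120,480,330),2.4)
E
```

```text
t 17.68 p [492.48 163.04 236.69] yaw -9.82 z [-0.0597  0.0031 -0.9982] F [-0.16  0.34  0.1 ] gw 0.584 gf 3.42 q [ 0.09  0.33  1.47  0.01  1.41 -1.31]
bar tool [-4.71  1.27 38.2 ] x -22.5 13.1 slope 0.0816 world [495.07 163.62 198.26] down [ 0.0206 -0.0108 -0.9997] tip [496.63 162.8  122.29]
((492.7439270019531, 163.95858764648438), (100.16735076904297, 70.36480712890625), 80.1338119506836) 79.02452337118731
```

View pics/w8.png

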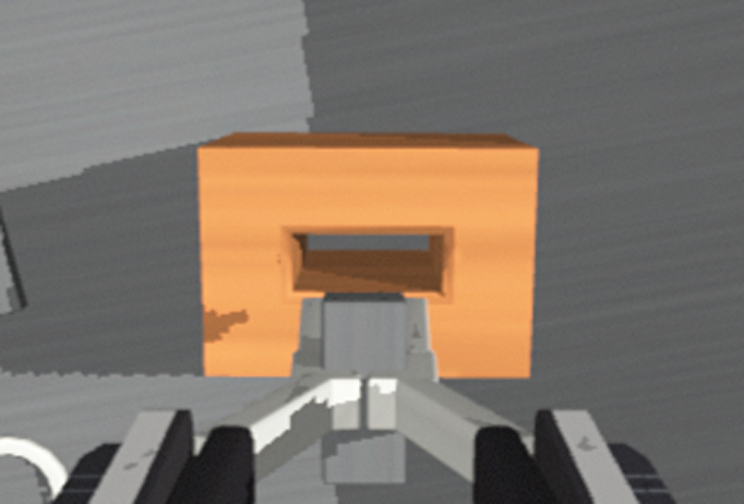

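The slot is at crop centre (367,265), in the middle of the block, with the pliers' bar at (364,390). I trim the remaining tilt and offset, then go down.

{"fn": "servo_tool", "kwargs": {"commands": [[-0.17, [0.001, 0.0003, 0], [0, 0.1, 0]], [-0.17, [0.0007, 0, 0], [0, 0.1, 0]], [-0.17, [-0.0004, 0, 0.005], [0, 0, 0]], [-0.17, [-0.0008, 0, 0.01], [0, 0, 0]], [-0.17, [-0.0008, 0, 0.01], [0, 0, 0]], [-0.17, [-0.0006, 0, 0.007], [0, 0, 0]], [-0.17, [-0.0002, 0, 0.003], [0, 0, 0]], [-0.17, [0, 0, 0], [0, 0, 0]], [-0.17, [0, 0, 0], [0, 0, 0]]]}}

```text
time_s: 18.48
eef_pos: [490.9, 163.6, 201.6]
ee_rot: [-0.04, 0.086, 0.995, -0.0]
force: [-0.6, -0.6, -1.0]
grip_width: 0.584
grip_force: 3.4
```

```bash
python3 - <<'E'
from h import *
stat(); c=cam('wrist'); barc(c); P=pts(c)
w=P[(np.hypot(P[...,0]-492,P[...,1]-163)<75)&(P[...,2]>76)&(P[...,2]<84)&(c['pixels'][...,0]>c['pixels'][...,2]*1.6+10)]
print(cv2.minAreaRect(w[:,:2].astype(np.float32)),np.median(w[:,2]))
s=cam('side'); Q=pts(s)
for z in range(84,140,8):
    k=(np.hypot(Q[...,0]-493,Q[...,1]-164)<40)&(Q[...,2]>z)&(Q[...,2]<z+8); q=Q[k]
    if len(q)>4: print(z,len(q),q.min(0).round(1),q.max(0).round(1))
E
```

```text
t 18.48 p [490.86 163.59 201.57] yaw -9.86 z [-0.0802  0.0067 -0.9968] F [-0.59 -0.62 -1.01] gw 0.5841 gf 3.42 q [ 0.09  0.36  1.51  0.01  1.35 -1.31]
bar tool [-4.66  1.23 38.43] x -22.3 13.0 slope 0.0803 world [492.72 164.27 163.18] down [-7.e-04 -7.e-03 -1.e+00] tip [492.67 163.74  87.18]
((492.7238464355469, 164.00131225585938), (100.24591827392578, 70.21922302246094), 80.06940460205078) 79.04262532141297
92 31 [483.5 150.3  93.7] [497.1 178.6 100. ]
100 47 [483.6 150.2 100.2] [496.7 179.7 107.6]
108 52 [483.3 150.9 108.3] [496.5 179.1 115.6]
116 43 [484.7 154.4 116. ] [496.5 178.7 123.9]
124 30 [487.3 171.2 124.1] [497.7 178.3 131.8]
132 30 [487.2 172.  132.6] [497.7 178.2 139.8]
```

{"fn": "servo_tool", "kwargs": {"commands": [[-0.17, [-0.0004, 0, 0.005], [0, 0, 0]], [-0.17, [-0.0006, 0, 0.008], [0, 0, 0]], [-0.17, [-0.0008, 0, 0.01], [0, 0, 0]], [-0.17, [-0.0008, 0, 0.01], [0, 0, 0]], [-0.17, [-0.0005, 0, 0.006], [0, 0, 0]], [-0.17, [0, 0, 0], [0, 0, 0]], [-0.17, [0, 0, 0], [0, 0, 0]]]}}

```text
time_s: 19.17
eef_pos: [490.6, 163.3, 162.1]
ee_rot: [-0.041, 0.086, 0.995, -0.0]
force: [-0.3, -0.5, -1.3]
grip_width: 0.582
grip_force: 3.4
```

```bash
python3 - <<'E'
from h import *
stat(); c=cam('wrist'); barc(c)
E
```

```text
t 19.17 p [490.64 163.28 162.11] yaw -9.86 z [-0.0809  0.0066 -0.9967] F [-0.26 -0.53 -1.29] gw 0.5819 gf 3.42 q [ 0.09  0.4   1.56  0.01  1.26 -1.32]
bar tool [-4.89  1.17 38.6 ] x -22.7 12.9 slope 0.0831 world [492.77 163.9  123.68] down [ 0.0016 -0.0075 -1.    ] tip [492.89 163.33  47.68]
```

Free in the slot. I lower the remaining ~34 mm.

{"fn": "servo_tool", "kwargs": {"commands": [[-0.17, [-0.0004, 0, 0.005], [0, 0, 0]], [-0.17, [-0.0008, 0, 0.009], [0, 0, 0]], [-0.17, [-0.0008, 0, 0.009], [0, 0, 0]], [-0.17, [-0.0005, 0, 0.006], [0, 0, 0]], [-0.17, [-0.0002, 0, 0.003], [0, 0, 0]], [-0.17, [-0.0001, 0, 0.0015], [0, 0, 0]], [-0.17, [0, 0, 0.0005], [0, 0, 0]], [-0.17, [0, 0, 0], [0, 0, 0]]]}}

```text
time_s: 19.88
eef_pos: [490.9, 163.1, 128.4]
ee_rot: [-0.04, 0.086, 0.995, -0.0]
force: [0.7, -0.2, -2.0]
grip_width: 0.584
grip_force: 3.4
```

```bash
python3 - <<'E'
from h import *
stat(); c=cam('wrist'); barc(c)
E
```

```text
t 19.88 p [490.86 163.07 128.45] yaw -9.87 z [-0.0799  0.0067 -0.9968] F [ 0.7  -0.19 -1.95] gw 0.5839 gf 3.42 q [ 0.09  0.44  1.6   0.01  1.18 -1.32]
bar tool [-4.7   1.25 38.29] x -22.5 13.1 slope 0.0792 world [492.68 163.76  90.02] down [-0.0019 -0.0068 -1.    ] tip [492.53 163.24  14.02]
```

{"fn": "servo_tool", "kwargs": {"commands": [[-0.17, [-0.0001, 0, 0.0006], [0, 0, 0]], [-0.17, [0, 0, 0.0006], [0, 0, 0]], [-0.2, [0, 0, 0.0004], [0, 0, 0]], [-0.25, [0, 0, 0.0004], [0, 0, 0]], [-0.32, [0, 0, 0], [0, 0, 0]], [-0.4, [0, 0, 0], [0, 0, 0]], [-0.6, [0, 0, 0], [0, 0, 0]], [-1, [0, 0, 0], [0, 0, 0]], [-1, [0, 0, 0], [0, 0, 0]], [-1, [0, 0, 0], [0, 0, 0]]]}}

```text
time_s: 20.77
eef_pos: [490.7, 163.0, 126.4]
ee_rot: [-0.04, 0.086, 0.995, -0.0]
force: [0.1, 1.3, 0.1]
grip_width: 1.003
grip_force: 0.0
```

```bash
python3 - <<'E'
from h import *
stat(); c=cam('wrist'); barc(c); P=pts(c)
h=P[(np.hypot(P[...,0]-492,P[...,1]-163)<45)&(P[...,2]>120)&(P[...,2]<175)&(c['pixels'].max(-1)<60)]
for k in (h[:,1]>163,h[:,1]<=163):
    if k.any(): print(h[k].min(0).round(1),h[k].max(0).round(1))
E
```

```text
t 20.77 p [490.73 163.03 126.43] yaw -9.87 z [-0.08    0.0067 -0.9968] F [0.12 1.28 0.15] gw 1.0031 gf 0.0 q [ 0.09  0.44  1.6   0.01  1.17 -1.32]
bar tool [-4.66  0.8  37.22] x -22.3 13.0 slope 0.0904 world [492.45 163.28  88.91] down [ 0.0086 -0.0087 -0.9999] tip [493.1  162.61  12.91]
[489.1 181.1 125.5] [511.2 208.  175. ]
[474.6 119.3 125.9] [497.7 145.9 174.9]
```

The pliers are seated, with the bar at z 88.9. I retreat along the tool axis.

{"fn": "servo_tool", "kwargs": {"commands": [[-1, [0, 0, -0.004], [0, 0, 0]], [-1, [0, 0, -0.01], [0, 0, 0]], [-1, [0, 0, -0.02], [0, 0, 0]], [-1, [0, 0, -0.03], [0, 0, 0]], [-1, [0, 0, -0.03], [0, 0, 0]], [-1, [0.02, 0, -0.02], [0, 0, 0]], [-1, [0.03, 0, 0], [0, 0, 0]], [-1, [0.02, 0, 0], [0, 0, 0]], [-1, [0, 0, 0], [0, 0, 0]], [-1, [0, 0, 0], [0, 0, 0]]]}}

```text
time_s: 21.65
eef_pos: [431.0, 174.4, 246.8]
ee_rot: [-0.039, 0.086, 0.996, 0.0]
force: [0.3, -0.5, -1.2]
grip_width: 1.002
grip_force: 0.0
```

```bash
python3 - <<'E'
from h import *
stat(); s=cam('side'); t=cam('top'); 
a=cv2.resize(s['pixels'][120:420,260:470],None,fx=1.8,fy=1.8,interpolation=2); b=cv2.resize(t['pixels'][120:360,160:480],(400,300)); b=np.vstack([b,np.zeros((a.shape[0]-300,400,3),np.uint8)])
cv2.imwrite('pics/end.png',np.hstack([a,b])[:,:,::-1])
for c in(s,t):
    P=pts(c); r=np.hypot(P[...,0]-519,P[...,1]+157); print('ring',np.nanmedian(P[(r>25)&(r<28)][:,2]).round(2),'disc',np.nanmedian(P[(r>40)&(r<52)&(P[...,0]<519)][:,2]).round(2))
E
```

```text
t 21.65 p [430.98 174.44 246.83] yaw -9.83 z [-0.0781  0.0068 -0.9969] F [ 0.31 -0.53 -1.19] gw 1.0023 gf 0.0 q [ 0.12  0.21  1.59  0.02  1.42 -1.28]
ring nan disc nan
ring 47.04 disc 42.19
  return np.nanmean(a, axis, out=out, keepdims=keepdims)
```

View pics/end.png

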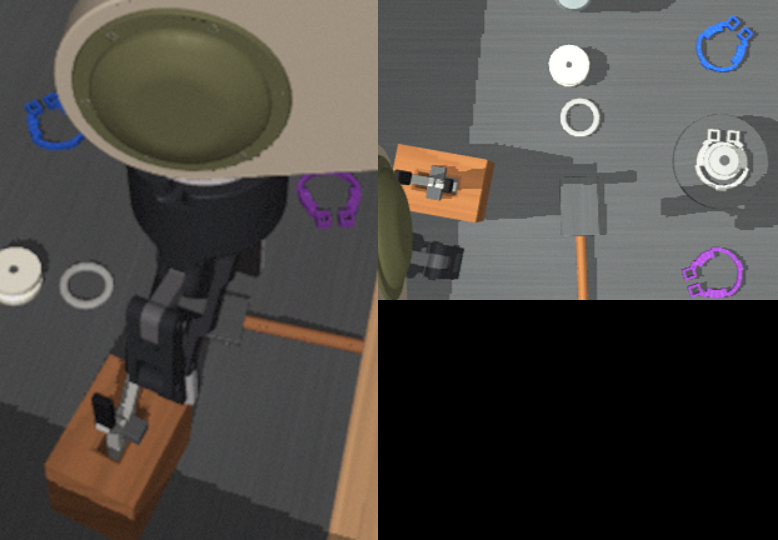

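The pliers stand upright in the block (right pane, 435,183) and the ring is in the groove (right pane, 722,160) with the disc down at z 42. Nothing else has moved and the arm is clear, so I hand in.

```bash
python3 -c "
from rig import *
print(finish_job())"
```

```text
the job is handed in; nothing more can be done
None
```

The snap ring is in the groove and holds the disc about 3 mm down, the pliers stand upright in their block, nothing else on the bench moved, and the job was handed in at about 22 s of the 61 s allowed.

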